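# Stack the last lamp bars crosswise and hold the loupe over the suspect LED

## Task

Set the two loose lamp bars down, face up, as the third layer of the tower: crosswise on its top pair and straight above its bottom pair. Then pick up the loupe by its handle and hold it level and still, with its lens centred over the black LED on the red sticker and at the height of the orange collar on the gauge, touching nothing with the loupe. Finish while still holding it there; do not drop bars, shift the tower or the collar, or disturb the other things on the bench.

Things in the scene. Friction and masses are not known exactly. Their poses are not given: they have to be found in the camera images.
- pallet: fixed wooden board 250 x 200 mm, 15 mm thick, under the tower of lamp bars; origin on its underside, straight below the tower's centre; z up; the two bottom-layer bars lie along its x axis at y = +40 and -40 mm, the two second-layer bars along its y axis at x = +40 and -40 mm; with both layers the tower's top is 51 mm above the bench. The focal-height gauge stands on the board at x = +125 mm, y = 0: a steel rod 8 mm thick up to 170 mm above the bench
- mark (a point): the focal-height mark: centre of the orange collar (22 mm across, 8 mm tall) round the steel rod of the gauge; its height shows where the middle of the lens must be; the collar sits at a different height each time and stays where it is
- plain_mid (a point): lamp bar: white-faced aluminium bar 160 mm long, 22 mm wide, 18 mm tall, about 90 g, four yellow LEDs, no mark, lying loose on the bench face up to the robot's right; the point is its centre (half-way along, 9 mm above its underside); x axis along the bar, z up out of its LED face
- suspect_mid (a point): lamp bar: white-faced aluminium bar 160 mm long, 22 mm wide, 18 mm tall, about 90 g, four yellow LEDs and one black LED on a red square sticker 40 mm from its middle towards its +x end, lying loose on the bench face up to the robot's right; the point is its centre (half-way along, 9 mm above its underside); x axis along the bar, z up out of its LED face
- led (a point): the black LED on the red square sticker: point on the LED face of the marked bar, 40 mm from its middle along its +x axis, 18 mm above its underside
- lens (a point): centre of the lens of the loupe (half-way through its thickness). The loupe lies flat and loose on the bench to the robot's left: black round frame 64 mm across with a clear lens and a straight dark wooden handle, all 16 mm thick, about 90 g. z axis: along the lens axis, up; the handle runs towards -x of this point
- loupe_grip (a point): point on the loupe's wooden handle, 85 mm from the lens centre along -x and at the same height; the handle is 16 mm wide, 16 mm tall and runs from 51 to 131 mm from the lens centre; same axes as the lens
- low0_mid (a point): a lamp bar like the loose ones (160 x 22 x 18 mm, unmarked) already lying loose in the tower, bottom layer; the point is its centre, its x axis runs along the bar
- low1_mid (a point): a lamp bar like the loose ones (160 x 22 x 18 mm, unmarked) already lying loose in the tower, bottom layer; the point is its centre, its x axis runs along the bar
- low2_mid (a point): a lamp bar like the loose ones (160 x 22 x 18 mm, unmarked) already lying loose in the tower, second layer; the point is its centre, its x axis runs along the bar
- low3_mid (a point): a lamp bar like the loose ones (160 x 22 x 18 mm, unmarked) already lying loose in the tower, second layer; the point is its centre, its x axis runs along the bar
- tub: bystander: low closed grey tub with white lid, 84 mm across, 50 mm tall; origin at its underside; leave it alone
- jar: bystander: amber jar with black lid, 56 mm across, 75 mm tall; origin at its underside; leave it alone
- wrench: bystander: steel wrench lying flat; origin at its underside; leave it alone
- spatula: bystander: spatula with blue handle, lying flat; origin at its underside; leave it alone
- cap: bystander: yellow painted round metal cap, 72 mm across, 22 mm tall; origin at its underside; leave it alone

How it is judged:
By the outcome, as a careful person would: the job done as asked, in the order asked, and still so for the second after the job is handed in, while the arm keeps its last pose, push and grip.
It also fails if it takes over 72 s, if anything falls off the work surface, if the arm or the gripper's body presses on something with over 40 N, if the wrist force passes 120 N, or if a joint passes its speed limit or range.

## Robot

A 6-joint arm with a two-finger parallel gripper is mounted at the origin on the work surface. World frame = base frame: x ahead of the robot, y to its left, z up, the work surface at z = 0. Lengths are in m, angles in rad, forces in N, time in s.
With the tool pointing down it reaches from about 0.325 to 0.85 m from the base axis. Payload 4.4 kg.
Tool frame: the origin (TCP) lies on the centre line of the jaws, within the pads' length; the fingertips stand 19 mm ahead of it and the grasp point (between the pads) is the TCP; z points along the fingers, x is the direction in which the jaws open and shut, and the axes are right-handed (so a half turn about z gives the same grasp; the last joint's range is limited). The gripper opens to 94 mm and grips with 3 to 60 N. Pads are 16 mm wide; open, the fingers measure 119 mm over their backs; the gripper's body (75 mm by 177 mm) begins 78 mm behind the grasp point.
Start: joints at [-1.31, 0.207, 1.542, -0, 1.393, -0.15], TCP at [0.23, -0.527, 0.224] pointing down, gripper open.
Joint ranges: [-2.73, 2.73], [-0.86, 2.22], [0.23, 2.46], [-1.11, 4.25], [0.08, 2.63], [-2.82, 2.82]. Speed limits (rad/s): [2.79, 2.79, 3.14, 3.14, 3.14, 3.14].

## Interface

Orientations are given as a unit quaternion [x, y, z, w].
In Python, from rig import get_obs, get_image, camera_info, hand_in gives the robot as it stands. The module is installed in compiled form; this text tells all that it offers.
- The arm moves only by the tool apply_moves, never from a script. Its argument "deltas" is a list of rows, each a list of 5 numbers: the closure, from -1 (fully open) to 1 (shut), so that 0 is half open, then the shift along the tool's x, y, z in cm, then the turn about the tool's z in rad. In form: [[hand, x, y, z, turn], ...]. A call has exactly 10 rows; each row shifts and turns the commanded pose from where the row before left it, along the tool's axes as they then stand; what a row does not reach is not made up. A row lasts 1/8 s, in which the tool goes at most 62.5 mm and 10.7 degrees, less where a joint would pass 70% of its speed; a pose out of reach is approached as far as the arm can. A call with a gripper value outside its range is refused whole. The fingers move at their own pace and stop on an object; "newtons" is the grip in N (left out, the last holds). Time passes only in rows, so rows that do not move let the fingers close, or fill a call up. It gives the time, the measured TCP pose, the force and the opening at its end, in the units of the state.
- get_obs(): the state, without advancing time (a new reading comes with each control period).
- get_image(name): name is "side" or "top" or "wrist"; returns (picture, depth): 400x640x3 uint8, red, green, blue; 400x640 float32, m along the optical axis (not along the pixel's ray), 0 where there is no reading.
- camera_info(name): a dict with "fov_y" (degrees; the focal length in pixels is half the picture's height over the tangent of half this angle, whatever the lens; pixels are square), "cx", "cy" (the principal point, pixels), "world_to_cam" (4x4, takes a point from world to camera coordinates). Camera axes: x right, y down, z forward; pixel columns grow to the right and rows downward; lengths in m; the calibration is good to about 2 mm. The wrist camera is an equidistant fisheye: a pixel r from the principal point sees the ray r / f radians off the axis. A picture is of the moment at which its call begins: read the wrist's pose just before it. camera_info takes no time and is no camera call; for the wrist camera it gives the pose at the moment of the call.
- hand_in(): hands the job in, once; it reports no verdict.
The state is a dict: "time": time; "joints": joint angles; "qd": joint speeds; "joint_efforts": joint torques, N m; "ee_pos": TCP position; "orientation": TCP orientation; "ft_force": force on the tool from outside, world axes, zero at the start; "torque": the same for the moment, N m; "width": opening from 0.0 (shut) to 1.0 (fully open).
Only numpy, scipy, OpenCV 4.12 (cv2) and the standard library are available. Lean on these libraries where they do the work, as an engineer would, in place of code of your own. Each camera call takes 0.05 s, during which the arm holds its last target.

## Working session

There is one attempt and no reset: what is moved stays moved. The work goes in short steps, Python scripts to look and compute and a tool call to move; the robot and the scene stay as the last step left them, time stands still between calls to the robot, and variables do not carry over. Pictures are saved under pics/ and viewed, and the job is handed in when it is done.

Besides the shell and the picture viewer there is one more tool, called after "Emit:" in YAML: its name, and indented under it one key for each argument. apply_moves: Moves the arm, as the interface text tells. Its arguments: {"type":"object","properties":{"deltas":{"type":"array","items":{"type":"array","items":{"type":"number"}}},"newtons":{"type":"number"}},"required":["deltas"]}

```bash
mkdir -p pics
cat > h.py <<'E'
import numpy as np, cv2
from rig import get_obs,get_image,camera_info
def grab(n,tag):
    ci=camera_info(n); im,d=get_image(n)
    cv2.imwrite(f'pics/{tag}.png',cv2.cvtColor(im,cv2.COLOR_RGB2BGR))
    np.savez(f'{tag}.npz',im=im,d=d,fov=ci['fov_y'],cx=ci['cx'],cy=ci['cy'],T=np.array(ci['world_to_cam']),fish=(n=='wrist'))
def load(tag):
    return dict(np.load(f'{tag}.npz'))
def foc(c): return 200/np.tan(np.radians(float(c['fov'])/2))
def cloud(c):
    f=foc(c); d=c['d']; v,u=np.mgrid[0:400,0:640].astype(float)
    x=u-c['cx'];y=v-c['cy']
    if c['fish']:
        r=np.hypot(x,y)+1e-9; th=r/f; s=np.tan(th)/r
    else: s=1/f
    P=np.stack([x*s*d,y*s*d,d],-1)
    T=c['T']; return (P-T[:3,3])@T[:3,:3]
def proj(c,p):
    p=np.asarray(p,float); q=p@c['T'][:3,:3].T+c['T'][:3,3]; f=foc(c)
    if c['fish']:
        r=np.hypot(q[...,0],q[...,1])+1e-12; th=np.arctan2(r,q[...,2]); s=f*th/r
        return np.stack([q[...,0]*s+c['cx'],q[...,1]*s+c['cy']],-1)
    return np.stack([q[...,0]/q[...,2]*f+c['cx'],q[...,1]/q[...,2]*f+c['cy']],-1)
def ray(c,uv,z):
    f=foc(c);x=uv[0]-c['cx'];y=uv[1]-c['cy']
    if c['fish']:
        r=np.hypot(x,y)+1e-9;th=r/f;dv=np.array([x/r*np.sin(th),y/r*np.sin(th),np.cos(th)])
    else: dv=np.array([x/f,y/f,1])
    R=c['T'][:3,:3];o=-R.T@c['T'][:3,3];w=R.T@dv
    return o+w*(z-o[2])/w[2]
E
python3 - <<'E'
from h import *
for n in('top','side','wrist'):
    grab(n,n+'0'); c=load(n+'0'); print(n,c['fov'],c['cx'],c['cy'],-c['T'][:3,:3].T@c['T'][:3,3])
print(get_obs())
E
```

```text
top 47.158056403785366 322.1501472628379 203.73014846233875 [ 0.4363148  -0.01097496  1.15146337]
side 42.033464401816175 331.4558361487904 196.08474156245916 [-0.02039883  1.07669219  1.08164699]
wrist 65.70646984690485 315.2657307291875 200.00130432104314 [ 0.30078258 -0.49425441  0.38421307]
{'time': 0.15, 'joints': array([-1.30952651e+00,  2.07233605e-01,  1.54258797e+00,  1.15335874e-05,
        1.39349218e+00, -1.50481172e-01]), 'qd': array([ 0.00092726, -0.00067758, -0.00408777, -0.00095386,  0.00103952,
        0.00022274]), 'joint_efforts': array([ 1.15277329e-03, -3.71314824e+01, -2.81811672e+01,  6.98179775e-02,
        3.27220140e-02, -9.14968700e-05]), 'ee_pos': array([ 0.2299764 , -0.52638031,  0.22357015]), 'orientation': array([ 8.36723274e-01, -5.47625258e-01, -6.37472465e-04, -5.78106069e-04]), 'ft_force': array([0.58955311, 0.05900474, 0.14313322]), 'torque': array([ 0.01330849,  0.04916136, -0.00143067]), 'width': 1.001166212162239}
```

View pics/top0.png

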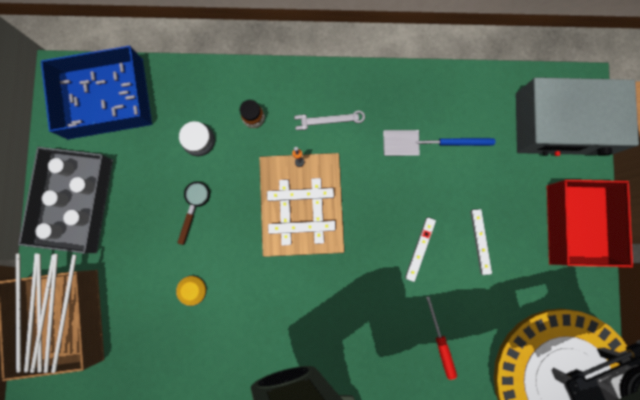

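View pics/side0.png

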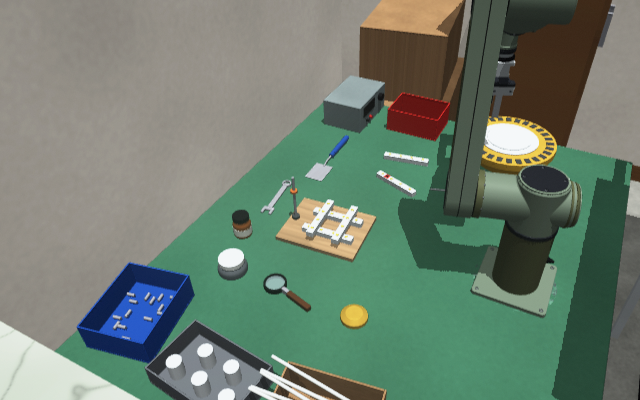

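View pics/wrist0.png

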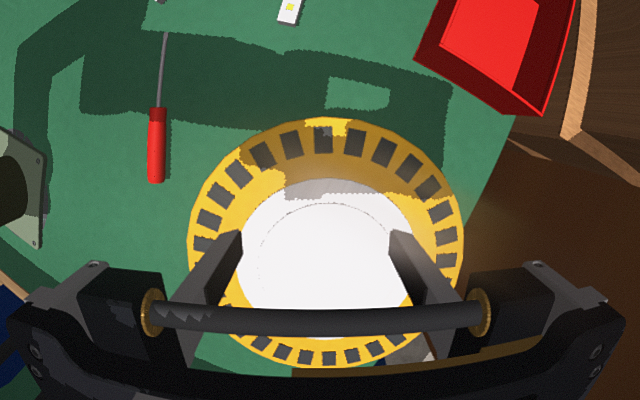

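The top view shows the marked bar at about (421,250) with its sticker at (426,234), and the plain bar at (482,242). The tower is at (302,205), the gauge at (298,155), and the loupe lens at (196,194) with its handle end at (182,242). The side view agrees. Next I'll measure these.

```bash
cat > meas.py <<'E'
from h import *
def bars(tag,zlo,zhi,box,zp,sat=70,val=150):
    c=load(tag);P=cloud(c);hsv=cv2.cvtColor(c['im'],cv2.COLOR_RGB2HSV)
    m=((P[...,2]>zlo)&(P[...,2]<zhi)&(P[...,0]>box[0])&(P[...,0]<box[1])&(P[...,1]>box[2])&(P[...,1]<box[3])).astype(np.uint8)
    n,l,s,ce=cv2.connectedComponentsWithStats(m)
    for i in range(1,n):
        if s[i,4]<60: continue
        vu=np.argwhere(l==i)
        W=np.array([ray(c,(u,v),zp) for v,u in vu])
        r=cv2.minAreaRect((W[:,:2]*1000).astype(np.float32))
        pc=np.linalg.svd(W[:,:2]-W[:,:2].mean(0),full_matrices=False)[2][0]
        print(tag,i,s[i],'mean',W[:,:2].mean(0).round(4),'rect',np.round(r[0],1),np.round(r[1],1),r[2].__round__(1),'pca deg',np.degrees(np.arctan2(pc[1],pc[0])).round(2),'z',np.median(P[l==i][:,2]).round(4))
if __name__=='__main__':
    bars('top0',.010,.03,(.1,.7,-.6,-.15),.018)
    bars('side0',.010,.03,(.2,.7,-.6,-.15),.018)
    bars('top0',.043,.062,(.2,.7,-.2,.2),.051)
    bars('side0',.043,.062,(.2,.7,-.2,.2),.051)
    print('low layer')
    bars('top0',.024,.04,(.2,.7,-.2,.2),.033)
    print('board');bars('top0',.008,.06,(.2,.7,-.2,.12),.015)
    print('loupe');bars('top0',.008,.03,(.2,.7,.15,.4),.016)
    c=load('top0');P=cloud(c);hsv=cv2.cvtColor(c['im'],cv2.COLOR_RGB2HSV)
    for t in('top0','side0'):
        c=load(t);P=cloud(c);im=c['im'].astype(int);hsv=cv2.cvtColor(c['im'],cv2.COLOR_RGB2HSV)
        red=(im[...,0]>110)&(im[...,1]<60)&(im[...,2]<60)&(P[...,0]>.2)&(P[...,0]<.6)&(P[...,1]<-.1)&(P[...,1]>-.5)&(P[...,2]<.03)
        n,l,s,ce=cv2.connectedComponentsWithStats(red.astype(np.uint8))
        for i in range(1,n):
            if s[i,4]>4: print(t,'red',s[i],ce[i],ray(c,ce[i],.018))
        z=(P[...,2]>.07)&(P[...,2]<.2)&(P[...,0]>.4)&(P[...,0]<.7)&(abs(P[...,1])<.15)
        org=(hsv[...,0]<18)&(hsv[...,1]>150)&(hsv[...,2]>110)
        ys=np.argwhere(org&(P[...,2]>.05)&z)
        print(t,'orange',[(v,u,hsv[v,u].tolist(),P[v,u].round(3).tolist()) for v,u in ys][:40])
E
python3 meas.py
python3 - <<'E'
import cv2
a=cv2.imread('pics/top0.png')[130:290,150:510]; cv2.imwrite('pics/t1.png',cv2.resize(a,None,fx=2.2,fy=2.2,interpolation=cv2.INTER_CUBIC))
a=cv2.imread('pics/side0.png')[150:280,220:440]; cv2.imwrite('pics/s1.png',cv2.resize(a,None,fx=3.6,fy=3.6,interpolation=cv2.INTER_CUBIC))
E
```

```text
top0 4 [548 184   8  81 330] mean [ 0.5187 -0.5787] rect [ 521.  -578.2] [198.6  13. ] 0.0 pca deg -179.81 z 0.0204
top0 5 [472 209  20  66 640] mean [ 0.4728 -0.405 ] rect [ 473.7 -404.4] [159.7  25.2] 8.7 pca deg -171.34 z 0.0185
top0 6 [406 218  30  63 611] mean [ 0.4514 -0.2545] rect [ 452.4 -254.5] [ 23.9 159.7] 70.5 pca deg 160.43 z 0.0185
top0 8 [427 296  30  83 553] mean [ 0.2117 -0.3107] rect [ 241.2 -301.4] [201.4  25.7] 17.4 pca deg -162.83 z 0.0221
side0 3 [387 123  52  16 236] mean [ 0.5136 -0.5774] rect [ 518.2 -579.7] [207.5  44.2] 1.6 pca deg -179.82 z 0.0193
side0 5 [384 152  45  13 223] mean [ 0.4674 -0.3973] rect [ 468.5 -393.9] [160.1  38.2] 9.1 pca deg -171.76 z 0.0166
side0 7 [377 171  39  25 253] mean [ 0.4459 -0.246 ] rect [ 447.6 -245.3] [ 31.2 163.7] 70.5 pca deg 160.05 z 0.0166
top0 2 [268 188  66  13 617] mean [0.5773 0.043 ] rect [577.3  42.9] [ 23.  158.2] 4.0 pca deg 94.11 z 0.0516
top0 3 [269 221  66  12 610] mean [0.4978 0.038 ] rect [497.8  38.2] [ 22.3 157.1] 4.0 pca deg 94.12 z 0.0515
side0 1 [306 200  28  35 300] mean [0.5726 0.0538] rect [572.3  
[... 5076 characters left out ...]
4(191), np.int64(292), [12, 179, 235], [0.663, 0.056, 0.121]), (np.int64(191), np.int64(293), [12, 174, 223], [0.659, 0.057, 0.123]), (np.int64(191), np.int64(294), [12, 176, 214], [0.655, 0.058, 0.125]), (np.int64(191), np.int64(295), [12, 182, 226], [0.65, 0.059, 0.127]), (np.int64(191), np.int64(296), [11, 179, 195], [0.649, 0.056, 0.125]), (np.int64(192), np.int64(291), [11, 164, 123], [0.661, 0.066, 0.125]), (np.int64(192), np.int64(292), [11, 180, 198], [0.659, 0.062, 0.122]), (np.int64(192), np.int64(293), [11, 181, 200], [0.655, 0.064, 0.125]), (np.int64(192), np.int64(294), [11, 179, 188], [0.653, 0.062, 0.124]), (np.int64(192), np.int64(295), [11, 174, 164], [0.653, 0.056, 0.121])]
```

View pics/t1.png

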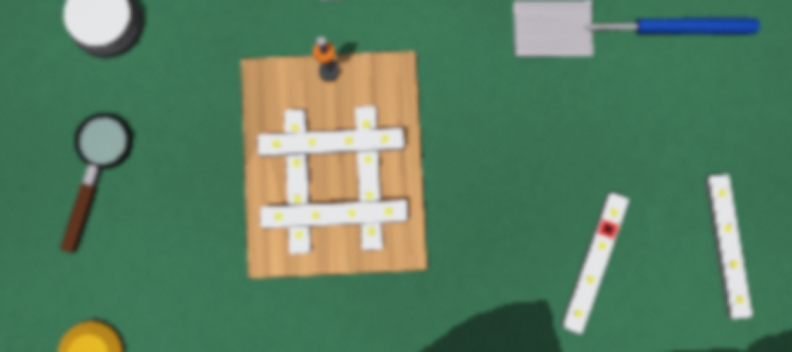

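View pics/s1.png

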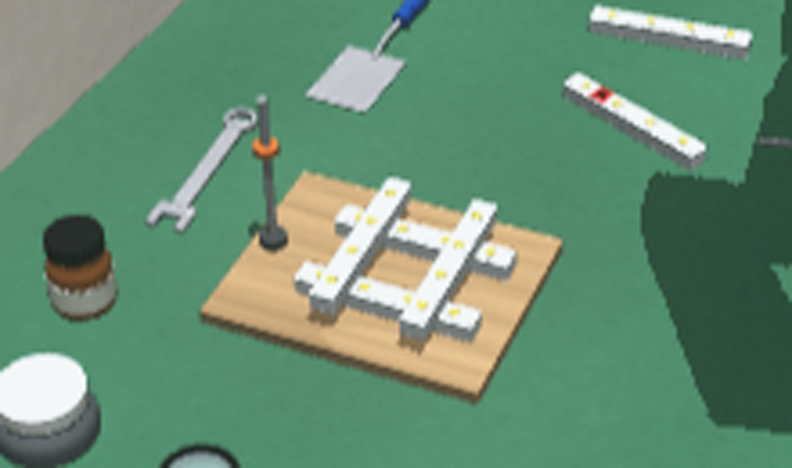

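Top and side agree to under 1 mm on the red sticker, so I'll use these estimates. Now a helper that works out tool-frame steps, and then I approach the plain bar.

```bash
cat > plan.py <<'E'
import sys,numpy as np
from rig import get_obs
def state():
    o=get_obs();q=o['orientation']
    a=np.degrees(np.arctan2(2*(q[0]*q[1]+q[2]*q[3]),1-2*(q[1]**2+q[2]**2)))
    return o,o['ee_pos'],a
def to(x,y,z,adeg):
    o,p,a=state(); t=-np.radians((adeg-a+180)%360-180)
    ar=np.radians(adeg);d=np.array([x,y,z])-p
    X=np.array([np.cos(ar),np.sin(ar),0]);Y=np.array([np.sin(ar),-np.cos(ar),0])
    print('t%.2f p'%o['time'],p.round(4),'a %.2f'%a,'j',np.round(o['joints'],2),'f',o['ft_force'].round(1),'w %.3f'%o['width'])
    print('turn %.3f rad; then tool cm x %.2f y %.2f z %.2f'%(t,100*d@X,100*d@Y,-100*d[2]))
if __name__=='__main__': to(*map(float,sys.argv[1:]))
E
python3 plan.py 0.4733 -0.4047 0.12 -81.3
```

```text
t0.15 p [ 0.23   -0.5264  0.2236] a -66.41 j [-1.31  0.21  1.54  0.    1.39 -0.15] f [0.6 0.1 0.1] w 1.001
turn 0.260 rad; then tool cm x -8.35 y -25.89 z 10.36
```

Emit:
apply_moves:
  deltas:
    - [-1,0,0,0,0.13]
    - [-1,0,0,0,0.13]
    - [-1,-1.4,-4.3,0,0]
    - [-1,-1.4,-4.3,1,0]
    - [-1,-1.4,-4.3,2,0]
    - [-1,-1.4,-4.3,2,0]
    - [-1,-1.4,-4.3,2,0]
    - [-1,-1.35,-4.4,2,0]
    - [-1,0,0,0,0]
    - [-1,0,0,0,0]
  newtons: 30

```text
time: 1.4
ee_pos: [0.4731, -0.4054, 0.1343]
orientation: [0.759, -0.651, -0.0, 0.0]
ft_force: [-0.4, -0.3, -0.1]
width: 0.996
```

```bash
python3 plan.py 0.4733 -0.4047 0.0215 -81.3
python3 - <<'E'
from h import *
grab('wrist','w1')
E
```

```text
t1.40 p [ 0.4731 -0.4054  0.1343] a -81.28 j [-0.85  0.39  1.5  -0.    1.25  0.57] f [-0.4 -0.3 -0.1] w 0.996
turn 0.000 rad; then tool cm x -0.06 y -0.03 z 11.28
```

View pics/w1.png

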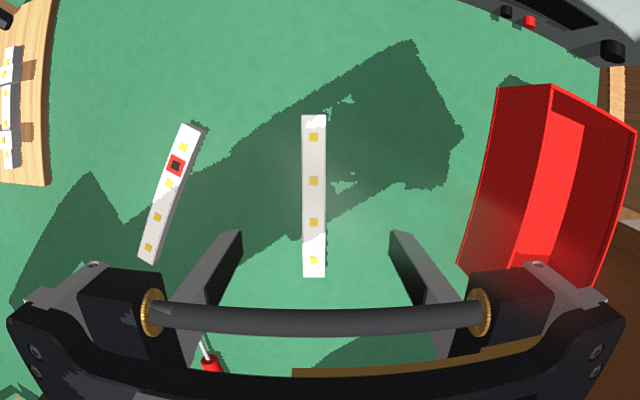

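The wrist view shows the plain bar between the fingers, at columns 302–326 and rows 114–277. The marked bar is to its left, with the sticker at (176,165). I'll cross-check both positions from this view.

Run:
```python
from h import *
from meas import bars
bars('w1',.010,.03,(.3,.7,-.5,-.15),.018)
c=load('w1');im=c['im'].astype(int);print('tcp->px',proj(c,[.4731,-.4054,.018]))
red=((im[...,0]>110)&(im[...,1]<70)&(im[...,2]<70)).astype(np.uint8);red[:,300:]=0
n,l,s,ce=cv2.connectedComponentsWithStats(red)
for i in range(1,n):
    if s[i,4]>20: print(s[i],ce[i],ray(c,(s[i,0]+s[i,2]/2-.5,s[i,1]+s[i,3]/2-.5),.018))
```

```text
w1 1 [ 301  114   26  163 3906] mean [ 0.4773 -0.4018] rect [ 472.2 -402.9] [159.4  23. ] 8.5 pca deg -171.23 z 0.0188
w1 2 [ 137  123   66  142 3109] mean [ 0.4578 -0.2564] rect [ 450.5 -253.7] [ 25.5 161.9] 70.8 pca deg 160.53 z 0.0186
tcp->px [316.32704305 200.29999774]
[201 360  21  12 157] [211.75159236 366.45859873] [ 0.2320313  -0.30426362  0.018     ]
```

Emit:
apply_moves:
  deltas:
    - [-1,-0.1,0.05,2.5,0]
    - [-1,0,0,2.5,0]
    - [-1,0,0,2.5,0]
    - [-1,0,0,1.9,0]
    - [-1,0,0,1.2,0]
    - [-1,0,0,0.65,0]
    - [1,0,0,0,0]
    - [1,0,0,0,0]
    - [1,0,0,0,0]
    - [1,0,0,0,0]
  newtons: 30

```text
time: 2.7
ee_pos: [0.4732, -0.4045, 0.0225]
orientation: [0.759, -0.651, 0.0, 0.0]
ft_force: [0.1, -0.5, 1.4]
width: 0.614
```

```bash
python3 plan.py 0.4727 -0.404 0.19 -81.3
```

```text
t2.70 p [ 0.4732 -0.4045  0.0225] a -81.29 j [-0.85  0.53  1.56 -0.    1.05  0.57] f [ 0.1 -0.5  1.4] w 0.614
turn 0.000 rad; then tool cm x -0.06 y 0.04 z -16.75
```

Emit:
apply_moves:
  deltas:
    - [1,0,0,0,0]
    - [1,0,0,0,0]
    - [1,0,0,0,0]
    - [1,0,0,0,0]
    - [1,0,0,0,0]
    - [1,0,0,0,0]
    - [1,0,0,0,0]
    - [1,0,0,-0.5,0]
    - [1,0,0,-1.5,0]
    - [1,0,0,-2,0]

```text
time: 3.95
ee_pos: [0.4728, -0.4043, 0.063]
orientation: [0.759, -0.651, -0.0, -0.0]
ft_force: [0.6, 0.5, -0.2]
width: 0.229
```

```bash
python3 plan.py 0.5347 0.0805 0.20 -85.9;  python3 - <<'E'
from h import *
grab('wrist','w2')
E
```

```text
t3.95 p [ 0.4728 -0.4043  0.063 ] a -81.30 j [-0.85  0.47  1.55 -0.    1.12  0.57] f [ 0.6  0.5 -0.2] w 0.229
turn 0.080 rad; then tool cm x -47.91 y -9.64 z -13.70
```

View pics/w2.png

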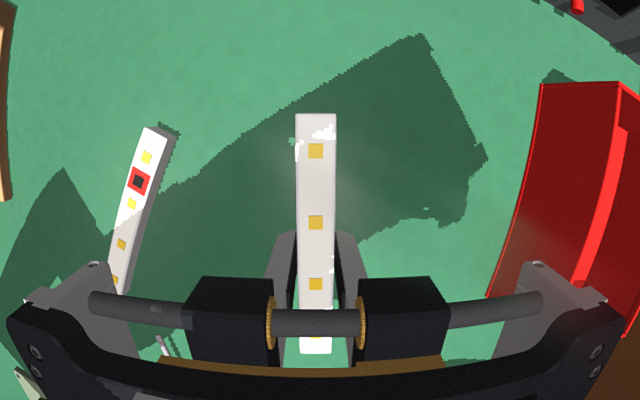

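Run:
```python
from h import *
c=load('w2');P=cloud(c)
z=np.median(P[150:260,305:328,2]);print('top z',z)
a=np.radians(8.7);X=np.array([np.cos(a),np.sin(a)])
for r in (113.5,353.5):
    w=ray(c,(316,r),z if z<.07 else .0585); print(r,w,(w[:2]-[.4728,-.4043])@X)
print([ (r,P[r,316].round(4).tolist()) for r in (110,113,114,116,350,352,354,356)])
```

```text
top z 0.06005992260846087
113.5 [ 0.55053399 -0.39169211  0.06005992] 0.0787466568610636
353.5 [ 0.39328161 -0.4158567   0.06005992] -0.08035152092421119
[(110, [0.5535, -0.3914, 0.0008]), (113, [0.5508, -0.3917, 0.0599]), (114, [0.5503, -0.3917, 0.0594]), (116, [0.5492, -0.3919, 0.0601]), (350, [0.3968, -0.4153, 0.0601]), (352, [0.3929, -0.4159, 0.0581]), (354, [0.3364, -0.4248, 0.001]), (356, [0.3338, -0.4252, 0.0013])]
```

Bar offset in the grip is under 1 mm. I'll lift and carry it over the left slot.

Emit:
apply_moves:
  deltas:
    - [1,0,0,-3.5,0.04]
    - [1,0,0,-4,0.04]
    - [1,-2.5,-0.5,-3,0]
    - [1,-4.5,-0.9,-2,0]
    - [1,-5,-1,-1.2,0]
    - [1,-5,-1,0,0]
    - [1,-5,-1,0,0]
    - [1,-5,-1,0,0]
    - [1,-5,-1,0,0]
    - [1,-5,-1,0,0]

```text
time: 5.25
ee_pos: [0.5206, -0.0284, 0.2004]
orientation: [0.732, -0.681, 0.001, -0.001]
ft_force: [0.4, -0.2, -1.5]
width: 0.229
```

```bash
python3 plan.py 0.5347 0.0805 0.14 -85.9
```

```text
t5.25 p [ 0.5206 -0.0284  0.2004] a -85.89 j [-0.22  0.11  1.7   0.    1.32  1.28] f [ 0.4 -0.2 -1.5] w 0.229
turn 0.000 rad; then tool cm x -10.77 y -2.18 z 6.04
```

Emit:
apply_moves:
  deltas:
    - [1,-4.5,-0.9,0,0]
    - [1,-3.5,-0.7,0,0]
    - [1,-2,-0.4,0,0]
    - [1,-0.8,-0.2,0,0]
    - [1,0,0,2,0]
    - [1,0,0,2,0]
    - [1,0,0,2,0]
    - [1,0,0,1,0]
    - [1,0,0,0,0]
    - [1,0,0,0,0]

```text
time: 6.5
ee_pos: [0.5351, 0.0791, 0.1299]
orientation: [0.732, -0.681, 0.001, -0.001]
ft_force: [-0.1, 0.3, -1.8]
width: 0.23
```

```bash
python3 plan.py 0.5347 0.0805 0.0725 -85.9;  python3 - <<'E'
from h import *
grab('wrist','w3');grab('top','top3')
E
```

```text
t6.50 p [0.5351 0.0791 0.1299] a -85.90 j [-0.01  0.23  1.72 -0.    1.19  1.49] f [-0.1  0.3 -1.8] w 0.230
turn -0.000 rad; then tool cm x -0.14 y 0.03 z 5.74
```

View pics/w3.png

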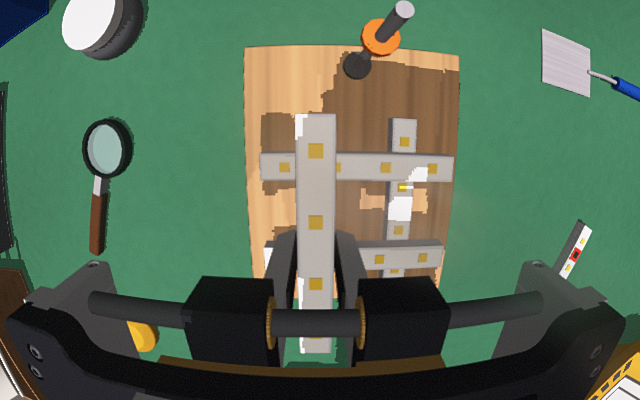

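The wrist view shows the bar held over the left slot, running rows 114–353. The tower's far second-layer bar is at rows 150–182, columns 260–455, and the collar is at (381,37). I'll re-measure the tower and collar from here.

Run:
```python
from h import *
c=load('w3');P=cloud(c)
x,y,z=P[...,0],P[...,1],P[...,2]
m=((z>.045)&(z<.058)).astype(np.uint8); m[280:]=0
n,l,s,ce=cv2.connectedComponentsWithStats(m)
for i in range(1,n):
    if s[i,4]>100: print(i,s[i],P[l==i].min(0).round(4),P[l==i].max(0).round(4),np.median(z[l==i]))
# far second-layer bar edges: end points
tx=np.array([.9974,.0715]);ty=np.array([-.0715,.9974]);C=np.array([.5376,.0406])
Q=np.stack([(P[...,:2]-C)@tx,(P[...,:2]-C)@ty],-1)
b=(z>.045)&(z<.057)&(Q[...,0]>.01)&(np.arange(400)[:,None]<280)
q=Q[b];print('2nd layer far bar pallet x pct',np.percentile(q[:,0],[1,50,99]).round(4),'y',np.percentile(q[:,1],[.5,99.5]).round(4))
k=(z>.028)&(z<.038)&(np.arange(400)[:,None]<270)&(abs(Q[...,0])<.085)&(Q[...,1]<0)
q=Q[k];print('low right bar y',np.percentile(q[:,1],[2,50,98]).round(4),'xmax',np.percentile(q[:,0],[.5,99.5]).round(4))
hb=(z>.115)&(z<.14)&(abs(Q[...,1]-.04)<.02);hb[300:]=0;hb[:100]=0
q=Q[hb];print('held y',np.percentile(q[:,1],[2,50,98]).round(4),'xmax',q[:,0].max(),'z',np.median(z[hb]))
hsv=cv2.cvtColor(c['im'],cv2.COLOR_RGB2HSV)
o=(hsv[...,0]<20)&(hsv[...,1]>180)&(hsv[...,2]>90);o[80:]=0;o[:,:300]=0;o[:,450:]=0
zz=z[o];print('collar',o.sum(),P[o].mean(0),np.percentile(zz,[5,25,50,75,95]).round(4),np.histogram(zz,bins=np.arange(.108,.132,.002)))
```

```text
2 [  3   0  22  19 261] [0.747  0.4331 0.045 ] [0.7776 0.4919 0.0567] 0.04968853658825808
3 [  62    0   57   51 2207] [0.6776 0.2749 0.045 ] [0.7351 0.3486 0.053 ] 0.05016135634873257
5 [ 259  152   37   29 1011] [0.5594 0.0979 0.0451] [0.5827 0.1277 0.0548] 0.0517287410157431
6 [ 335  152  119   30 3206] [ 0.5632 -0.0334  0.045 ] [0.5919 0.0669 0.0548] 0.051886264530563594
10 [ 357  242   87   28 1990] [ 0.4858 -0.0387  0.045 ] [0.5129 0.0417 0.0544] 0.05182205422093812
11 [264 244  10  26 143] [0.48   0.1144 0.0453] [0.5024 0.1217 0.0531] 0.051392970994016546
2nd layer far bar pallet x pct [0.0277 0.0455 0.2543] y [-0.0741  0.4172]
low right bar y [-0.0535 -0.0348 -0.0197] xmax [-0.0617  0.0776]
held y [0.0255 0.0397 0.0545] xmax 0.07934335401022947 z 0.12699955453427528
collar 790 [0.65815491 0.05490223 0.12352728] [0.1215 0.1233 0.1239 0.1244 0.1252] (array([  0,   0,   0,   0,   4,  17,  22, 377, 357,   3,   0,   0]), array([0.108, 0.11 , 0.112, 0.114, 0.116, 0.118, 0.12 , 0.122, 0.124,
       0.126, 0.128, 0.13 , 0.132]))
```

Run:
```python
from h import *
c=load('w3');P=cloud(c);z=P[...,2]
tx=np.array([.9974,.0715]);ty=np.array([-.0715,.9974]);C=np.array([.5376,.0406])
m=((z>.0495)&(z<.056)).astype(np.uint8); m[280:]=0;m[:145]=0;m[:,500:]=0;m[:,:200]=0
for lo,hi in((145,200),(235,280)):
    vu=np.argwhere(m[lo:hi])+[lo,0]
    W=np.array([ray(c,(u,v),.051)[:2] for v,u in vu])
    r=cv2.minAreaRect((W*1000).astype(np.float32));cc=np.array(r[0])/1000
    print(np.round(r[0],1),np.round(r[1],1),r[2],'pallet',((cc-C)@tx).round(4),((cc-C)@ty).round(4))
print('collar top ctr pallet', [((np.array([.65815,.0549])-C)@t).round(4) for t in(tx,ty)])
from meas import bars
bars('top3',.043,.062,(.2,.7,-.2,.2),.051)
```

```text
[575.7  47.2] [ 22.2 160. ] 4.046487808227539 pallet 0.0384 0.0038
[496.3  41.8] [ 22.9 159.9] 4.0493903160095215 pallet -0.0411 0.0041
collar top ctr pallet [np.float64(0.1213), np.float64(0.0056)]
top3 3 [323 188  11  10 106] mean [ 0.5817 -0.0236] rect [582.1 -23.6] [22.  24.2] 1.3 pca deg -88.14 z 0.0516
top3 5 [301 221  34  11 310] mean [ 0.5005 -0.0008] rect [ 5.005e+02 -1.000e-01] [22.2 80.3] 4.0 pca deg 94.58 z 0.0517
top3 6 [269 224  11   9  96] mean [0.4933 0.1043] rect [493.3 104.3] [19.2 24.2] 1.3 pca deg -91.07 z 0.0513
```

Run:
```python
from h import *
for t in('top3',):
    a=cv2.imread(f'pics/{t}.png')[130:290,200:400]; cv2.imwrite('pics/t3.png',cv2.resize(a,None,fx=4,fy=4,interpolation=cv2.INTER_CUBIC))
grab('side','side3')
a=cv2.imread('pics/side3.png')[130:290,250:450]; cv2.imwrite('pics/s3.png',cv2.resize(a,None,fx=4,fy=3.7,interpolation=cv2.INTER_CUBIC))
```

```text
(no output)
```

View pics/t3.png

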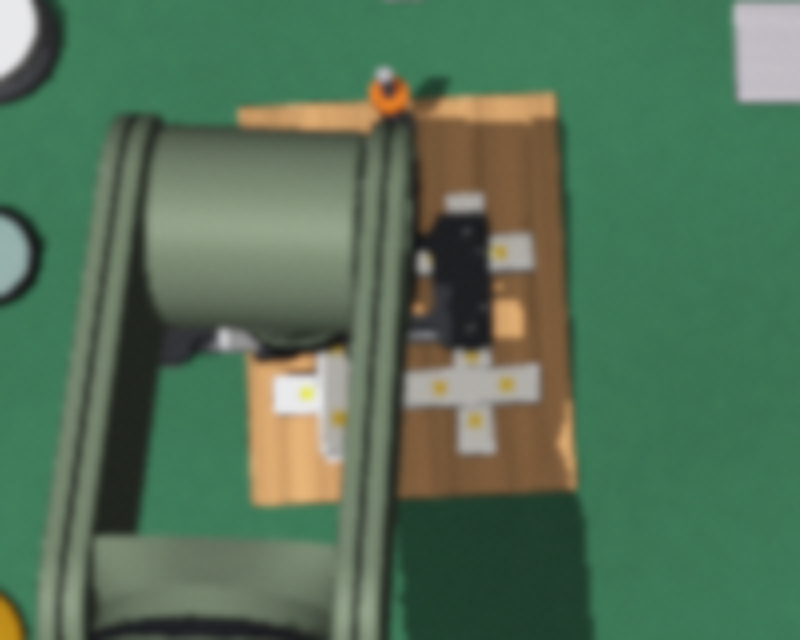

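View pics/s3.png

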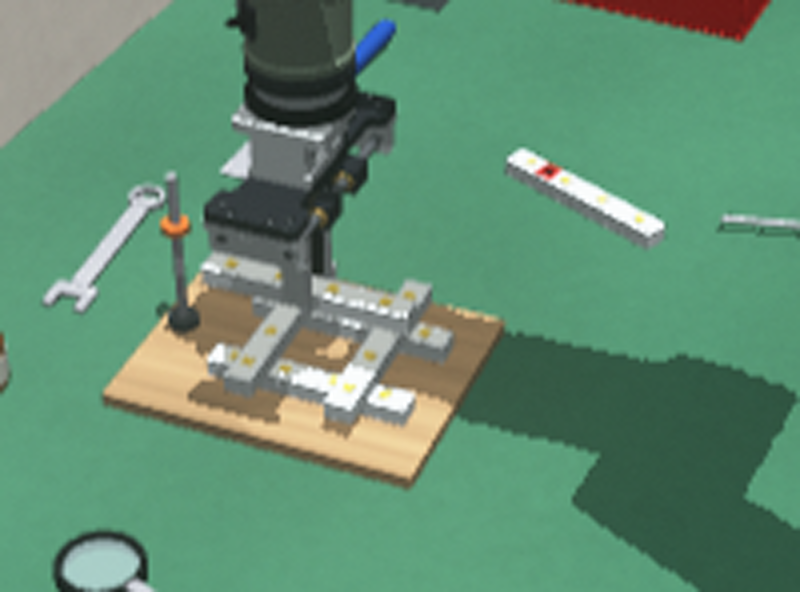

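```bash
cat > ov.py <<'E'
from h import *
def box(cx,cy,zb,yaw,L=.16,W=.022,H=.018):
    a=np.radians(yaw);X=np.array([np.cos(a),np.sin(a),0]);Y=np.array([-np.sin(a),np.cos(a),0])
    return np.array([[cx,cy,zb]+sx*L/2*X+sy*W/2*Y+np.array([0,0,h]) for h in(0,H) for sx,sy in((1,1),(1,-1),(-1,-1),(-1,1))])
E8=[(0,1),(1,2),(2,3),(3,0),(4,5),(5,6),(6,7),(7,4),(0,4),(1,5),(2,6),(3,7)]
def overlay(tag,boxes,roi,s,out,edges=E8):
    c=load(tag);u0,v0,u1,v1=roi
    im=cv2.resize(cv2.cvtColor(c['im'],cv2.COLOR_RGB2BGR)[v0:v1,u0:u1],None,fx=s,fy=s,interpolation=cv2.INTER_CUBIC)
    for B,col in boxes:
        q=(proj(c,B)-[u0,v0]+.5)*s
        for i,j in edges:
            cv2.line(im,tuple(int(round(t*16)) for t in q[i]),tuple(int(round(t*16)) for t in q[j]),col,1,cv2.LINE_AA,4)
    cv2.imwrite(out,im)
E
python3 - <<'E'
from ov import *
C=np.array([.5376,.0406]);th=np.radians(4.1);ex=np.array([np.cos(th),np.sin(th)]);ey=np.array([-ex[1],ex[0]])
def tower(C):
    b=[]
    for s in(1,-1):
        p=C+s*.04*ey;b.append(box(*p,.015,4.1))
        p=C+s*.04*ex;b.append(box(*p,.033,94.1))
    return b
G=(0,255,0);R=(0,0,255);Bc=(255,0,0)
held=box(.5351,.0791,.1299-.0215,4.1)
bs=[(held,Bc)]+[(b,G) for b in tower(C)]+[(b,R) for b in tower(C-.0013*ex+.0039*ey)]
overlay('side3',bs,(275,180,375,245),8,'pics/ov_s3.png')
overlay('top3',bs,(262,170,350,245),8,'pics/ov_t3.png')
E
```

```text
(no output)
```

View pics/ov_s3.png

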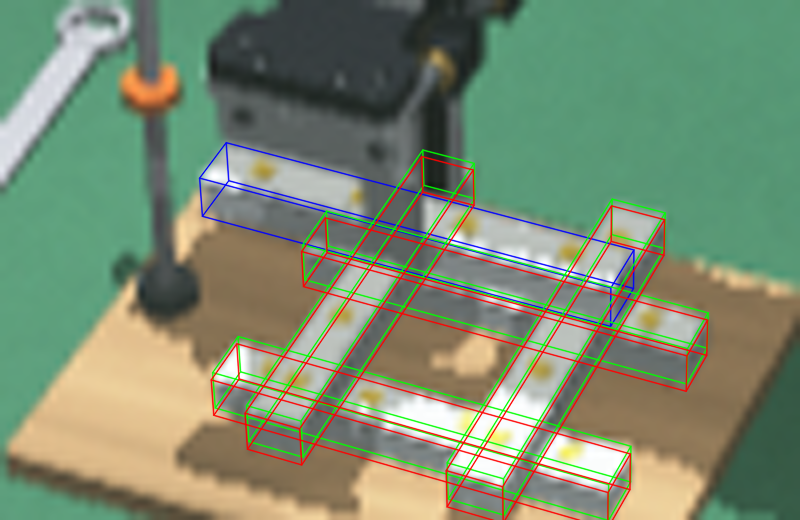

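View pics/ov_t3.png

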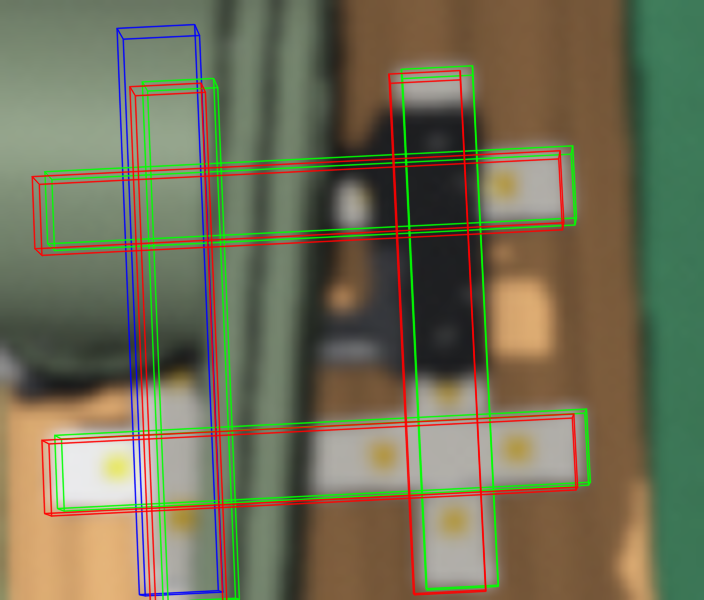

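Run:
```python
from ov import *
c=load('top3');P=cloud(c)
for v in range(222,246,3):
    print(v,[(u,round(P[v,u,2],3)) for u in range(274,292)])
c=load('side3');P=cloud(c)
z=P[...,2]
import sys
for tag,pts in(('side3',[]),):
    roi=(275,180,375,245)
    im=cv2.resize(cv2.cvtColor(c['im'],cv2.COLOR_RGB2BGR)[180:245,275:375],None,fx=8,fy=8,interpolation=cv2.INTER_NEAREST);cv2.imwrite('pics/s3z.png',im)
c=load('top3')
im=cv2.resize(cv2.cvtColor(c['im'],cv2.COLOR_RGB2BGR)[170:250,262:350],None,fx=7.5,fy=7.5,interpolation=cv2.INTER_NEAREST);cv2.imwrite('pics/t3z.png',im)
```

```text
222 [(274, np.float64(0.017)), (275, np.float64(0.018)), (276, np.float64(0.013)), (277, np.float64(0.01)), (278, np.float64(0.016)), (279, np.float64(0.013)), (280, np.float64(0.125)), (281, np.float64(0.126)), (282, np.float64(0.13)), (283, np.float64(0.127)), (284, np.float64(0.127)), (285, np.float64(0.127)), (286, np.float64(0.127)), (287, np.float64(0.129)), (288, np.float64(0.52)), (289, np.float64(0.519)), (290, np.float64(0.52)), (291, np.float64(0.52))]
225 [(274, np.float64(0.05)), (275, np.float64(0.053)), (276, np.float64(0.049)), (277, np.float64(0.052)), (278, np.float64(0.051)), (279, np.float64(0.05)), (280, np.float64(0.129)), (281, np.float64(0.128)), (282, np.float64(0.124)), (283, np.float64(0.127)), (284, np.float64(0.126)), (285, np.float64(0.125)), (286, np.float64(0.128)), (287, np.float64(0.52)), (288, np.float64(0.522)), (289, np.float64(0.521)), (290, np.float64(0.521)), (291, np.float64(0.52))]
228 [(274, np.float64(0.053)), (275, np.float64(0.052)), (276, np.float64(0.052)), (277, np.float64(0.055)), (278, np.float64(0.053)), (279, np.float64(0.047)), (2
[... 1967 characters left out ...]
(283, np.float64(0.128)), (284, np.float64(0.125)), (285, np.float64(0.128)), (286, np.float64(0.527)), (287, np.float64(0.531)), (288, np.float64(0.53)), (289, np.float64(0.53)), (290, np.float64(0.528)), (291, np.float64(0.531))]
243 [(274, np.float64(0.018)), (275, np.float64(0.015)), (276, np.float64(0.013)), (277, np.float64(0.015)), (278, np.float64(0.014)), (279, np.float64(0.014)), (280, np.float64(0.018)), (281, np.float64(0.12)), (282, np.float64(0.124)), (283, np.float64(0.124)), (284, np.float64(0.12)), (285, np.float64(0.114)), (286, np.float64(0.53)), (287, np.float64(0.531)), (288, np.float64(0.531)), (289, np.float64(0.532)), (290, np.float64(0.53)), (291, np.float64(0.532))]
```

View pics/s3z.png

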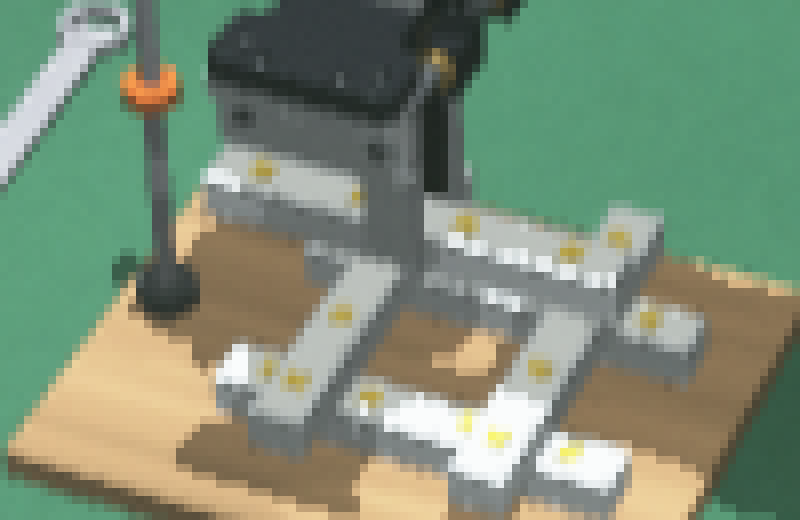

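View pics/t3z.png

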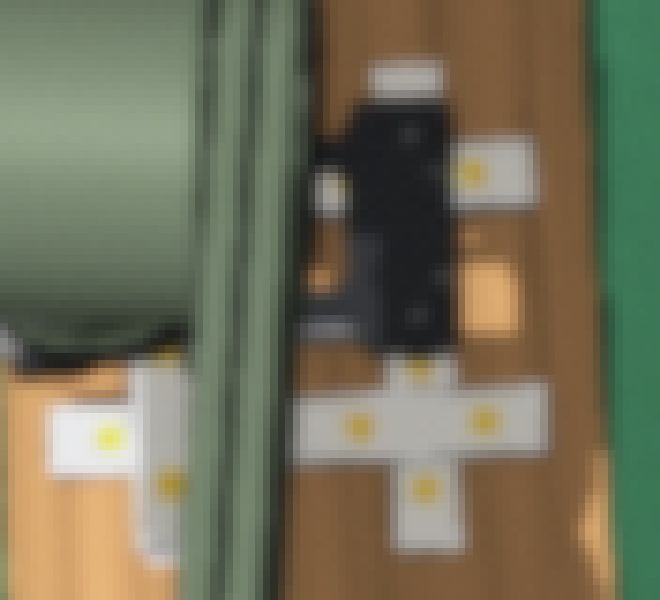

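Run:
```python
from ov import *
c=load('top3')
B=proj(c,box(.5351,.0791,.1299-.0215,4.1));print(B[4:].round(2))
# left edge top: corners 4 (+x,+y) and 7 (-x,+y)
p,q=B[4],B[7]
for v in(225,231,237): print(v,'pred left edge',p[0]+(q[0]-p[0])*(v-p[1])/(q[1]-p[1]))
print('mm/px',(1.0249)/foc(c)*1000)
w=[];
# side3 tower corners fit: vertical profile
c=load('side3');P=cloud(c);hsv=cv2.cvtColor(c['im'],cv2.COLOR_RGB2HSV).astype(int)
B=proj(c,box(.5351,.0791,.1299-.0215,4.1));print('side held',B.round(2).tolist())
p,q=B[0],B[3]  # bottom near edge (+y side)
for u in (305,310,315,335,340,345):
    pv=p[1]+(q[1]-p[1])*(u-p[0])/(q[0]-p[0])
    t,s=B[4],B[7];tv=t[1]+(s[1]-t[1])*(u-t[0])/(s[0]-t[0])
    v0=int(tv)-6;print(u,'pred top-near %.1f bottom %.1f'%(tv,pv),[(v,c['im'][v,u].tolist(),round(P[v,u,2],3)) for v in range(v0,v0+16)] if u in(310,340) else '')
```

```text
[[276.07 172.98]
 [285.78 172.51]
 [288.73 243.28]
 [278.86 243.77]]
225 pred left edge 278.12338019626407
231 pred left edge 278.3597921650672
237 pred left edge 278.5962041338703
mm/px 2.236605632346402
side held [[299.74, 206.47], [303.03, 202.03], [353.63, 215.5], [350.76, 220.25], [299.39, 201.71], [302.71, 197.28], [353.68, 210.69], [350.79, 215.42]]
305 pred top-near 203.2 bottom 207.9 
310 pred top-near 204.5 bottom 209.2 [(198, [89, 96, 94], np.float64(0.213)), (199, [125, 132, 129], np.float64(0.212)), (200, [173, 180, 175], np.float64(0.127)), (201, [187, 193, 188], np.float64(0.127)), (202, [187, 192, 188], np.float64(0.126)), (203, [186, 192, 188], np.float64(0.128)), (204, [161, 167, 164], np.float64(0.126)), (205, [111, 118, 117], np.float64(0.12)), (206, [104, 111, 110], np.float64(0.123)), (207, [104, 111, 109], np.float64(0.116)), (208, [104, 108, 105], np.float64(0.115)), (209, [116, 107, 92], np.float64(0.109)), (210, [130, 109, 81], np.float64(0.015)), (211, [138, 116, 85], np.float64(0.018)), (212, [143, 120, 89], np.float64(0.019)), (213, [143, 120, 88], np.float64(0.013))]
315 pred top-near 205.9 bottom 210.6 
335 pred top-near 211.2 bottom 216.0 
340 pred top-near 212.5 bottom 217.3 [(206, [95, 144, 111], np.float64(0.001)), (207, [159, 172, 158], np.float64(0.003)), (208, [200, 205, 201], np.float64(0.124)), (209, [187, 193, 188], np.float64(0.127)), (210, [188, 193, 188], np.float64(0.125)), (211, [230, 234, 234], np.float64(0.124)), (212, [239, 243, 244], np.float64(0.124)), (213, [174, 181, 182], np.float64(0.121)), (214, [126, 133, 133], np.float64(0.12)), (215, [126, 132, 132], np.float64(0.12)), (216, [138, 146, 146], np.float64(0.116)), (217, [163, 170, 170], np.float64(0.113)), (218, [148, 154, 154], np.float64(0.03)), (219, [96, 100, 99], np.float64(0.029)), (220, [104, 109, 108], np.float64(0.026)), (221, [106, 112, 111], np.float64(0.023))]
345 pred top-near 213.9 bottom 218.7
```

Checking against the held bar, whose position I know from the arm pose, shows the top camera is off by about −2.6 mm in y and +1.5 mm in x here. The wrist view agrees. I'll correct the tower centre to about (0.5359, 0.0431).

```bash
python3 plan.py 0.5338 0.0831 0.0735 -85.9
```

```text
t6.65 p [0.5351 0.0793 0.13  ] a -85.89 j [-0.01  0.23  1.72 -0.    1.19  1.49] f [-0.7 -0.1 -0.7] w 0.236
turn 0.000 rad; then tool cm x -0.39 y 0.10 z 5.65
```

Emit:
apply_moves:
  deltas:
    - [1,-0.2,0.05,1,0]
    - [1,-0.2,0.05,1.5,0]
    - [1,0,0,1.2,0]
    - [1,0,0,0.8,0]
    - [1,0,0,0.5,0]
    - [1,0,0,0.3,0]
    - [1,0,0,0.2,0]
    - [1,0,0,0.1,0]
    - [1,0,0,0,0]
    - [1,0,0,0,0]

```text
time: 7.9
ee_pos: [0.5332, 0.0833, 0.0732]
orientation: [0.732, -0.681, 0.0, -0.0]
ft_force: [-0.0, -0.3, -0.8]
width: 0.231
```

```bash
python3 plan.py 0.5338 0.0831 0.0725 -85.9
```

```text
t7.90 p [0.5332 0.0833 0.0732] a -85.88 j [-0.01  0.31  1.76 -0.    1.07  1.49] f [-0.  -0.3 -0.8] w 0.231
turn 0.000 rad; then tool cm x 0.02 y -0.06 z 0.07
```

Emit:
apply_moves:
  deltas:
    - [1,0,-0.05,0.03,0]
    - [1,0,0,0.03,0]
    - [1,0,0,0.03,0]
    - [1,0,0,0,0]
    - [1,0,0,0,0]
    - [1,0,0,0,0]
    - [1,0,0,0,0]
    - [1,0,0,0,0]
    - [1,0,0,0,0]
    - [1,0,0,0,0]

```text
time: 9.15
ee_pos: [0.5337, 0.0833, 0.0729]
orientation: [0.732, -0.681, 0.0, 0.0]
ft_force: [-2.2, -0.3, 5.1]
width: 0.231
```

```bash
python3 plan.py 0.5338 0.0831 0.0725 -85.9
python3 - <<'E'
from h import *
grab('wrist','w4')
c=load('w4');P=cloud(c)
print('held top z',np.median(P[150:240,305:328,2]),'bars',np.median(P[160:175,270:290,2]))
E
```

```text
t9.15 p [0.5337 0.0833 0.0729] a -85.88 j [-0.01  0.31  1.76 -0.    1.07  1.49] f [-2.2 -0.3  5.1] w 0.231
turn 0.000 rad; then tool cm x 0.02 y -0.01 z 0.04
held top z 0.06997605538146462 bars 0.05166028244254192
```

View pics/w4.png

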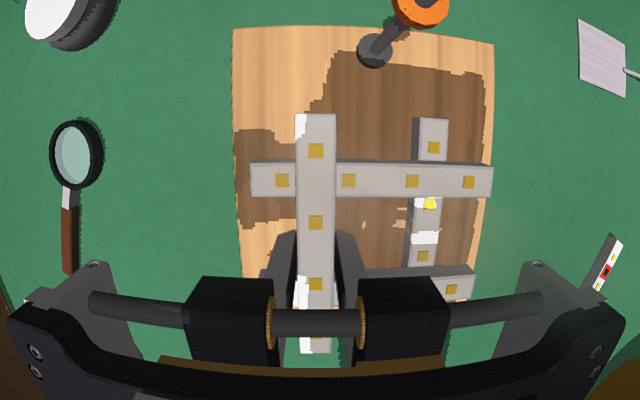

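```bash
cat > rel.py <<'E'
from h import *
def rel(tag,rows=(140,215),cols=(200,520),zlo=.0495,zhi=.056):
    c=load(tag);P=cloud(c);z=P[...,2]
    m=((z>zlo)&(z<zhi)).astype(np.uint8);k=np.zeros_like(m);k[rows[0]:rows[1],cols[0]:cols[1]]=1;m*=k
    n,l,s,ce=cv2.connectedComponentsWithStats(m);keep=np.isin(l,[i for i in range(1,n) if s[i,4]>150])
    vu=np.argwhere(keep);W=np.array([ray(c,(u,v),.051)[:2] for v,u in vu])
    r=cv2.minAreaRect((W*1000).astype(np.float32));print('2nd far bar',np.round(r[0],1),np.round(r[1],1),round(r[2],2))
    return c,P,np.array(r[0])/1000
E
python3 - <<'E'
from rel import *
c,P,cc=rel('w4')
th=np.radians(4.05);ex=np.array([np.cos(th),np.sin(th)]);ey=np.array([-ex[1],ex[0]])
T=cc-.04*ex
z=P[...,2];hb=(z>.064)&(z<.076);hb[240:]=0;hb[:105]=0;hb[:,:280]=0;hb[:,360:]=0
vu=np.argwhere(hb);W=np.array([ray(c,(u,v),.069)[:2] for v,u in vu])
q=np.stack([(W-T)@ex,(W-T)@ey],1);print('bar y lo/hi',np.percentile(q[:,1],[1,99]).round(4),'x far end',q[:,0].max().round(4),'tower ctr wrist',T)
w=ray(c,(316,353.5),.069)[:2];print('near end',(w-T)@ex)
E
```

```text
2nd far bar [575.9  47.4] [ 22.3 160.2] 4.1
bar y lo/hi [0.0235 0.0538] x far end 0.0794 tower ctr wrist [0.53600931 0.04458478]
near end -0.08092188707322692
```

The bar is in contact (5 N) and within about 1.5 mm of its slot. Releasing it and rising.

Emit:
apply_moves:
  deltas:
    - [0.3,0,0,0,0]
    - [0.3,0,0,0,0]
    - [0.2,0,0,0,0]
    - [0,0,0,0,0]
    - [0,0,0,-0.5,0]
    - [0,0,0,-1.5,0]
    - [0,0,0,-3,0]
    - [0,0,0,-4,0]
    - [0,0,0,-3,0]
    - [0,0,0,-1,0]

```text
time: 10.45
ee_pos: [0.5354, 0.0833, 0.2057]
orientation: [0.732, -0.681, 0.002, -0.002]
ft_force: [-0.6, -0.7, 0.4]
width: 0.499
```

```bash
python3 plan.py 0.4508 -0.2535 0.13 -109.6
python3 - <<'E'
from h import *
grab('wrist','w5')
E
```

```text
t10.45 p [0.5354 0.0833 0.2057] a -85.88 j [-0.01  0.15  1.65  0.    1.34  1.49] f [-0.6 -0.7  0.4] w 0.499
turn 0.414 rad; then tool cm x 34.57 y -3.33 z 7.57
```

View pics/w5.png

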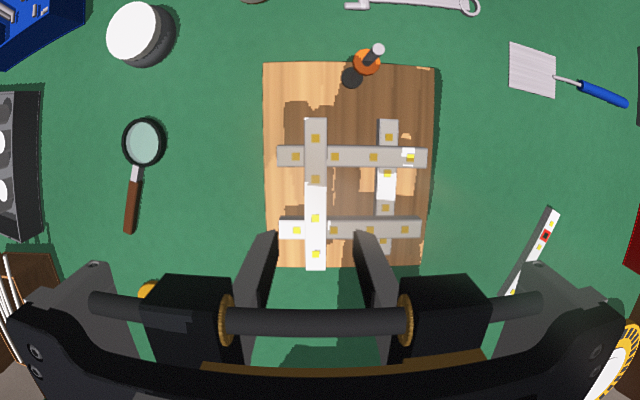

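The bar sits well in the left slot and the tower looks undisturbed. Moving to the marked bar.

Emit:
apply_moves:
  deltas:
    - [-0.5,0,0,0,0.138]
    - [-0.8,0,0,0,0.138]
    - [-1,0,0,0,0.138]
    - [-1,4,-0.4,0,0]
    - [-1,6,-0.6,0,0]
    - [-1,6,-0.6,0,0]
    - [-1,6,-0.6,1,0]
    - [-1,6,-0.5,2,0]
    - [-1,4.5,-0.4,2.5,0]
    - [-1,2.1,-0.2,2,0]

```text
time: 11.75
ee_pos: [0.4469, -0.2545, 0.1252]
orientation: [-0.575, 0.818, 0.001, -0.001]
ft_force: [-0.9, 0.3, 0.4]
width: 0.996
```

```bash
python3 plan.py 0.4505 -0.2535 0.0215 -109.5
python3 - <<'E'
from meas import *
grab('wrist','w6')
bars('w6',.010,.03,(.3,.7,-.33,-.15),.018)
c=load('w6');im=c['im'].astype(int)
red=((im[...,0]>110)&(im[...,1]<70)&(im[...,2]<70)).astype(np.uint8)
n,l,s,ce=cv2.connectedComponentsWithStats(red)
for i in range(1,n):
    if s[i,4]>20: print(s[i],ray(c,ce[i],.018))
E
```

```text
t11.75 p [ 0.4469 -0.2545  0.1252] a -109.78 j [-0.69  0.19  1.78 -0.    1.17  1.23] f [-0.9  0.3  0.4] w 0.996
turn -0.005 rad; then tool cm x -0.21 y -0.31 z 10.37
w6 1 [ 299  111   27  168 4092] mean [ 0.4557 -0.2541] rect [ 449.4 -252.1] [ 22.5 159.1] 70.5 pca deg 160.26 z 0.0188
w6 2 [364 293  17  15 110] mean [ 0.3273 -0.2731] rect [ 326.6 -273.5] [25.4  6.9] 21.4 pca deg -160.59 z 0.0154
[543   0  36 132 314] [ 0.49970455 -0.55841364  0.018     ]
[ 602    0   38  141 1008] [ 0.48867168 -0.68675726  0.018     ]
[304 147  18  15 124] [ 0.49118717 -0.26863606  0.018     ]
[404 342  31  21 319] [ 0.22214386 -0.30752257  0.018     ]
```

View pics/w6.png

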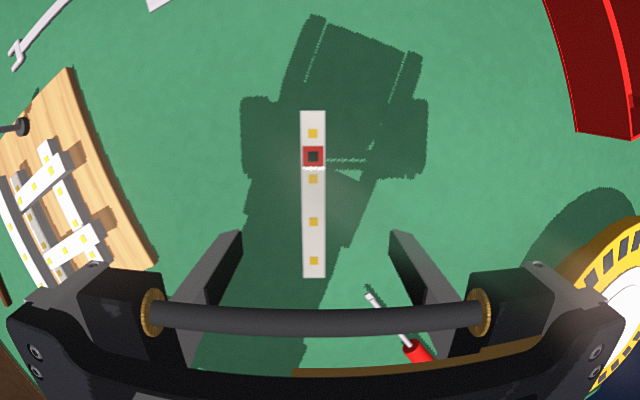

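Emit:
apply_moves:
  deltas:
    - [-1,-0.2,-0.3,2.5,0]
    - [-1,0,0,2.5,0]
    - [-1,0,0,2.2,0]
    - [-1,0,0,1.6,0]
    - [-1,0,0,1,0]
    - [-1,0,0,0.6,0]
    - [1,0,0,0,0]
    - [1,0,0,0,0]
    - [1,0,0,0,0]
    - [1,0,0,0,0]

```text
time: 13.05
ee_pos: [0.4525, -0.2522, 0.0237]
orientation: [-0.576, 0.817, -0.0, 0.0]
ft_force: [-0.1, 0.2, -0.3]
width: 0.616
```

Emit:
apply_moves:
  deltas:
    - [1,0,0,0,0]
    - [1,0,0,0,0]
    - [1,0,0,0,0]
    - [1,0,0,0,0]
    - [1,0,0,0,0]
    - [1,0,0,0,0]
    - [1,0,0,0,0]
    - [1,0,0,-0.5,0]
    - [1,0,0,-1.5,0]
    - [1,0,0,-2,0]

```text
time: 14.3
ee_pos: [0.4521, -0.2518, 0.0642]
orientation: [-0.576, 0.817, 0.0, -0.0]
ft_force: [-0.1, -0.2, 0.1]
width: 0.231
```

```bash
python3 plan.py 0.539 0.003 0.20 -85.9
python3 - <<'E'
from h import *
grab('wrist','w7')
o=get_obs();p=o['ee_pos']
c=load('w7');P=cloud(c)
z=np.median(P[180:260,305:328,2]);print('top z',z,p)
a=np.radians(-19.5);X=np.array([np.cos(a),np.sin(a)])
m=(P[...,2]>z-.01)&(P[...,2]<z+.01);m[:,:300]=0;m[:,332:]=0
col=m[:,316];r=np.argwhere(col).ravel();print(r.min(),r.max())
for q in (r.min()-.5,r.max()+.5): print(q,(ray(c,(316,q),z)[:2]-p[:2])@X)
E
```

```text
t14.30 p [ 0.4521 -0.2518  0.0642] a -109.61 j [-0.68  0.28  1.82  0.    1.04  1.24] f [-0.1 -0.2  0.1] w 0.231
turn -0.414 rad; then tool cm x -24.79 y -10.49 z -13.58
top z 0.060000213228844565 [ 0.45422191 -0.25330831  0.06731469]
115 352
114.5 0.07526702847865158
352.5 -0.08343940692213016
```

View pics/w7.png

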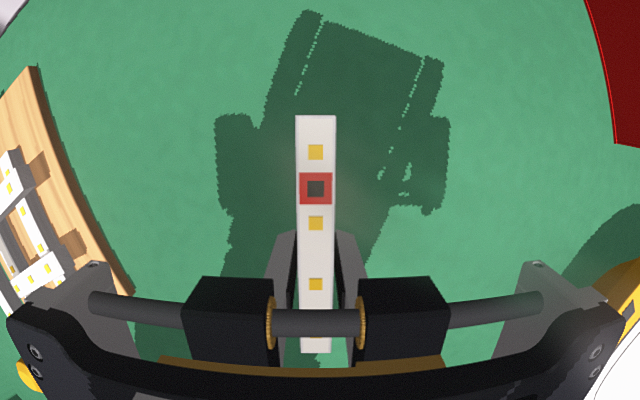

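```bash
python3 plan.py 0.5399 0.0040 0.20 -85.9
```

```text
t14.35 p [ 0.4542 -0.2533  0.0673] a -109.60 j [-0.68  0.28  1.81  0.    1.04  1.24] f [ 1.7 -0.4 -0.5] w 0.229
turn -0.414 rad; then tool cm x -25.05 y -10.39 z -13.27
```

Emit:
apply_moves:
  deltas:
    - [1,0,0,-3.3,-0.138]
    - [1,0,0,-4,-0.138]
    - [1,0,0,-4,-0.138]
    - [1,-3,-1.2,-2,0]
    - [1,-5,-2.1,0,0]
    - [1,-5,-2.1,0,0]
    - [1,-5,-2.1,0,0]
    - [1,-4,-1.7,0,0]
    - [1,-2.5,-1,0,0]
    - [1,-0.5,-0.2,0,0]

```text
time: 15.6
ee_pos: [0.5383, 0.0063, 0.1968]
orientation: [0.733, -0.68, 0.0, -0.0]
ft_force: [-0.6, -0.3, 0.0]
width: 0.232
```

```bash
python3 plan.py 0.5399 0.0040 0.13 -85.9
```

```text
t15.60 p [0.5383 0.0063 0.1968] a -85.72 j [-0.15  0.15  1.66 -0.    1.32  1.35] f [-0.6 -0.3  0. ] w 0.232
turn 0.003 rad; then tool cm x 0.24 y -0.14 z 6.68
```

Emit:
apply_moves:
  deltas:
    - [1,0.2,-0.1,1.5,0]
    - [1,0,0,2.5,0]
    - [1,0,0,2,0]
    - [1,0,0,1,0]
    - [1,0,0,0.6,0]
    - [1,0,0,0.5,0]
    - [1,0,0,0.4,0]
    - [1,0,0,0,0]
    - [1,0,0,0,0]
    - [1,0,0,0,0]

```text
time: 16.85
ee_pos: [0.5395, 0.0029, 0.1117]
orientation: [0.732, -0.681, 0.0, -0.0]
ft_force: [0.7, -0.1, -1.4]
width: 0.233
```

```bash
python3 plan.py 0.5399 0.0040 0.075 -85.9
cat > rel2.py <<'E'
from rel import *
def cols(tag,zt):
    c=load(tag);P=cloud(c);z=P[...,2]
    m=(z>zt-.008)&(z<zt+.008)
    return c,P,m
E
python3 - <<'E'
from h import *
from plan import state
print(state()[1:]);grab('wrist','w8')
E
```

```text
t16.85 p [0.5395 0.0029 0.1117] a -85.88 j [-0.16  0.25  1.74 -0.    1.15  1.34] f [ 0.7 -0.1 -1.4] w 0.233
turn 0.000 rad; then tool cm x -0.10 y -0.05 z 3.67
(array([0.53948029, 0.00293277, 0.1117021 ]), np.float64(-85.88026278494972))
```

View pics/w8.png

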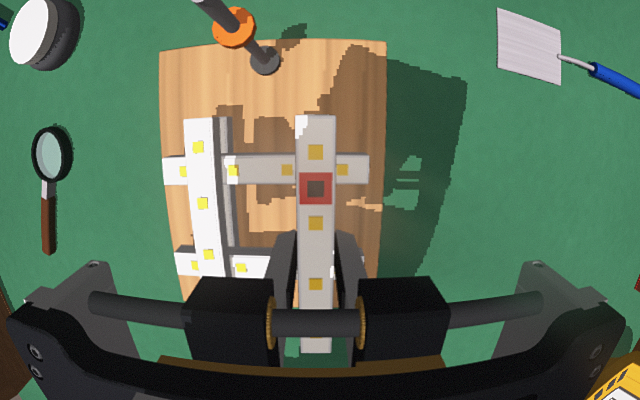

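```bash
cat > m8.py <<'E'
from h import *
import sys
def rectat(c,mask,zp):
    n,l,s,ce=cv2.connectedComponentsWithStats(mask.astype(np.uint8));keep=np.isin(l,[i for i in range(1,n) if s[i,4]>150])
    W=np.array([ray(c,(u,v),zp)[:2] for v,u in np.argwhere(keep)])
    r=cv2.minAreaRect((W*1000).astype(np.float32));return np.array(r[0])/1000,np.array(r[1]),r[2],W
def run(tag,tcp,ztop,lrow=245,fcols=(150,380),frow=(140,200)):
    c=load(tag);P=cloud(c);z=P[...,2];V,U=np.mgrid[0:400,0:640]
    f,sz,an,_=rectat(c,(z>.0495)&(z<.056)&(V>frow[0])&(V<frow[1])&(U>fcols[0])&(U<fcols[1]),.051);print('2nd far',f.round(4),sz.round(1),round(an,2))
    L,sz2,an2,WL=rectat(c,(z>.0665)&(z<.074)&(V>100)&(V<lrow)&(U>150)&(U<250),.069);print('left bar',L.round(4),sz2.round(1),round(an2,2))
    th=np.radians(an if an<45 else an-90);ex=np.array([np.cos(th),np.sin(th)]);ey=np.array([-ex[1],ex[0]])
    T=f-.04*ex
    q=np.stack([(WL-T)@ex,(WL-T)@ey],1);print('T',T.round(4),'left bar y',np.percentile(q[:,1],[1,99]).mean().round(4),'far end x',np.percentile(q[:,0],99.8).round(4))
    H,sz3,an3,WH=rectat(c,(z>ztop-.006)&(z<ztop+.008)&(V>100)&(V<235)&(U>285)&(U<345),ztop)
    q=np.stack([(WH-T)@ex,(WH-T)@ey],1);print('held y',np.percentile(q[:,1],[1,99]).mean().round(4),'far x',q[:,0].max().round(4),'ang',round(an3,2),sz3.round(1),'z',np.median(z[(V>120)&(V<230)&(U>300)&(U<330)]))
    print('tcp in T',((np.array(tcp)-T)@ex).round(4),((np.array(tcp)-T)@ey).round(4))
E
python3 -c "
from m8 import run
run('w8',(.5395,.0029),.1075)"
```

```text
2nd far [0.5723 0.0472] [160.1  44. ] 88.62
left bar [0.5662 0.0861] [92.6 23.4] 3.97
T [0.5323 0.0482] left bar y 0.0386 far end x 0.0793
held y -0.0396 far x 0.0868 ang 3.98 [66.8 22.1] z 0.10756042206129536
tcp in T 0.0083 -0.0451
```

Run:
```python
from h import *
import m8
c=load('w8');P=cloud(c);z=P[...,2];V,U=np.mgrid[0:400,0:640]
mk=(z>.0495)&(z<.056)&(V>145)&(V<195)&(((U>155)&(U<183))|((U>236)&(U<293))|((U>338)&(U<376)))
f,sz,an,_=m8.rectat(c,mk,.051);print(f,sz,an)
th=np.radians(4.05);ex=np.array([np.cos(th),np.sin(th)]);ey=np.array([-ex[1],ex[0]])
T=f-.04*ex
L,s2,a2,WL=m8.rectat(c,(z>.0665)&(z<.074)&(V>100)&(V<245)&(U>150)&(U<250),.069)
q=(WL-T);print('T',T,'left y',np.percentile(q@ey,[1,99]).mean(),'x far',np.percentile(q@ex,99.8))
H,s3,a3,WH=m8.rectat(c,(z>.1015)&(z<.1155)&(V>100)&(V<235)&(U>285)&(U<345),.107)
q=WH-T;print('held y',np.percentile(q@ey,[1,99]).mean(),'x',(q@ex).max())
t=np.array([.5395,.0029])-T;print('tcp',t@ex,t@ey)
```

```text
[0.57556982 0.04745348] [ 22.42129326 159.81159973] 4.104292392730713
T [0.53566971 0.0446284 ] left y 0.039212336841773554 x far 0.07954306225456005
held y -0.04060932954133963 x 0.07880310925924605
tcp 0.0008735714868759554 -0.04189471768986698
```

Emit:
apply_moves:
  deltas:
    - [1,-0.08,0,1,0]
    - [1,0,0,1,0]
    - [1,0,0,0.7,0]
    - [1,0,0,0.4,0]
    - [1,0,0,0.3,0]
    - [1,0,0,0.2,0]
    - [1,0,0,0.1,0]
    - [1,0,0,0,0]
    - [1,0,0,0,0]
    - [1,0,0,0,0]

```text
time: 18.15
ee_pos: [0.5393, 0.0037, 0.0745]
orientation: [0.732, -0.681, 0.0, -0.0]
ft_force: [1.1, 0.2, -1.6]
width: 0.233
```

```bash
python3 plan.py 0.5399 0.0040 0.0735 -85.9
```

```text
t18.15 p [0.5393 0.0037 0.0745] a -85.89 j [-0.15  0.31  1.76  0.    1.08  1.35] f [ 1.1  0.2 -1.6] w 0.233
turn 0.000 rad; then tool cm x -0.02 y -0.07 z 0.10
```

Emit:
apply_moves:
  deltas:
    - [1,0,0,0.03,0]
    - [1,0,0,0.03,0]
    - [1,0,0,0.03,0]
    - [1,0,0,0.03,0]
    - [1,0,0,0.03,0]
    - [1,0,0,0,0]
    - [1,0,0,0,0]
    - [1,0,0,0,0]
    - [1,0,0,0,0]
    - [1,0,0,0,0]

```text
time: 19.4
ee_pos: [0.5393, 0.0037, 0.0743]
orientation: [0.732, -0.681, 0.0, 0.0]
ft_force: [-3.8, 0.3, 8.5]
width: 0.232
```

```bash
python3 plan.py 0.5399 0.0040 0.0735 -85.9
```

```text
t19.40 p [0.5393 0.0037 0.0743] a -85.87 j [-0.15  0.31  1.76 -0.    1.08  1.35] f [-3.8  0.3  8.5] w 0.232
turn 0.000 rad; then tool cm x -0.02 y -0.06 z 0.08
```

Emit:
apply_moves:
  deltas:
    - [1,0,0,-0.06,0]
    - [1,0,0,-0.03,0]
    - [0.3,0,0,0,0]
    - [0.2,0,0,0,0]
    - [0,0,0,0,0]
    - [0,0,0,0,0]
    - [0,0,0,-0.5,0]
    - [0,0,0,-1.5,0]
    - [0,0,0,-4,0]
    - [0,0,0,-5,0]

```text
time: 20.65
ee_pos: [0.5385, 0.0038, 0.185]
orientation: [0.732, -0.681, -0.001, 0.0]
ft_force: [0.8, 0.1, 0.9]
width: 0.502
```

Emit:
apply_moves:
  deltas:
    - [0,0,0,-4,0]
    - [0,0,0,-2,0]
    - [0,-1,0,0,0]
    - [0,-3,0,0,0]
    - [0,-5,0,0,0]
    - [0,-5,0,0,0]
    - [0,-5,0,0,0]
    - [0,-3,0,0,0]
    - [0,-1,0,0,0]
    - [0,0,0,0,0]

```text
time: 21.9
ee_pos: [0.522, 0.2332, 0.2429]
orientation: [0.732, -0.681, -0.0, 0.001]
ft_force: [-0.3, -0.4, -0.0]
width: 0.495
```

Run:
```python
from h import *
from plan import state
print(state());grab('wrist','w9');grab('top','top9');grab('side','side9')
```

```text
({'time': 21.9, 'joints': array([ 2.69018288e-01,  1.86960616e-01,  1.52619711e+00, -4.83917837e-04,
        1.43008055e+00,  1.76706004e+00]), 'qd': array([-0.02780376, -0.00815167, -0.00029956, -0.00684196,  0.00132513,
       -0.00478184]), 'joint_efforts': array([ 8.52012578e-01, -3.66079509e+01, -2.86894494e+01,  1.04953728e-01,
       -7.95061514e-02,  3.37822584e-02]), 'ee_pos': array([0.52203619, 0.23318181, 0.2429047 ]), 'orientation': array([ 7.32378898e-01, -6.80896772e-01, -2.28140059e-04,  8.26048135e-04]), 'ft_force': array([-0.34823078, -0.36038003, -0.00849923]), 'torque': array([-0.02168876, -0.00494638,  0.01638558]), 'width': 0.49521800600304927}, array([0.52203619, 0.23318181, 0.2429047 ]), np.float64(-85.82752429541434))
```

View pics/w9.png

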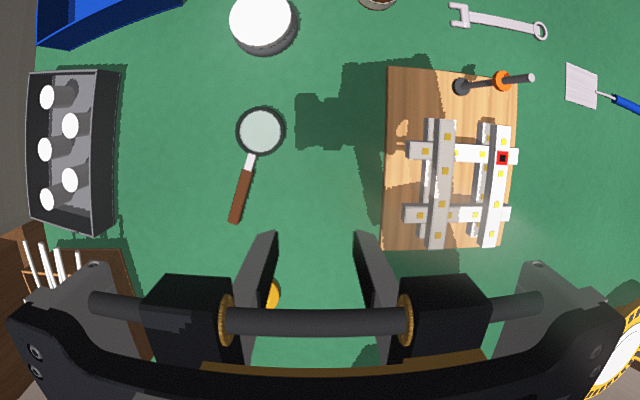

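View pics/top9.png

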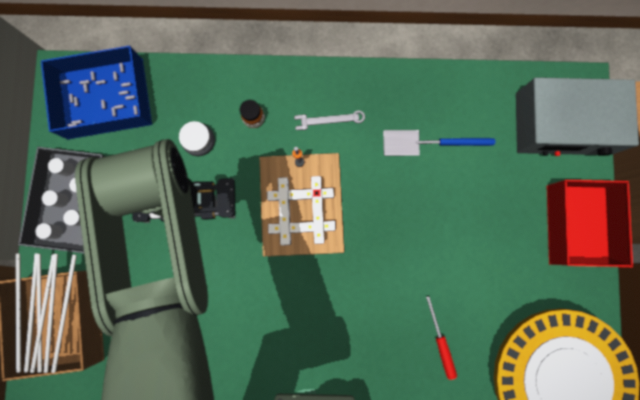

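View pics/side9.png

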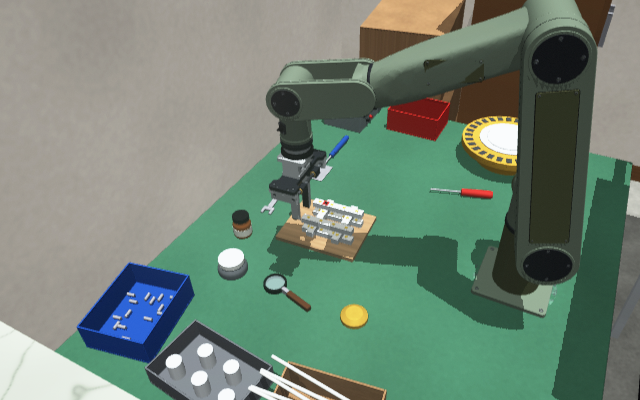

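Wrist view w9 shows both third-layer bars in place, with the sticker at (502,157) and the loupe lens at (261,132). Next: measure the bars, the LED, the loupe pose and the collar.

Run:
```python
from h import *
import m8
V,U=np.mgrid[0:400,0:640]
def rep(tag,boxr,cam):
    c=load(tag);P=cloud(c);z=P[...,2]
    B=(P[...,0]>.4)&(P[...,0]<.64)&(P[...,1]>-.06)&(P[...,1]<.16)
    n,l,s,ce=cv2.connectedComponentsWithStats(((z>.062)&(z<.077)&B).astype(np.uint8))
    for i in range(1,n):
        if s[i,4]<100: continue
        W=np.array([ray(c,(u,v),.069)[:2] for v,u in np.argwhere(l==i)]);r=cv2.minAreaRect((W*1000).astype(np.float32))
        print(tag,'3rd',np.round(r[0],1),np.round(r[1],1),round(r[2],2),'z',np.median(z[l==i]).round(4))
    n,l,s,ce=cv2.connectedComponentsWithStats(((z>.044)&(z<.058)&B).astype(np.uint8))
    for i in range(1,n):
        if s[i,4]<40: continue
        W=np.array([ray(c,(u,v),.051)[:2] for v,u in np.argwhere(l==i)]);r=cv2.minAreaRect((W*1000).astype(np.float32))
        print(tag,'2nd',np.round(r[0],1),np.round(r[1],1),round(r[2],2))
    im=c['im'].astype(int);red=(im[...,0]>100)&(im[...,1]<90)&(im[...,2]<90)&(im[...,0]>2*im[...,1])&B&(z<.085)&(z>.055)
    vu=np.argwhere(red);print(tag,'red',len(vu),[ray(c,(vu[:,1].min()/2+vu[:,1].max()/2,vu[:,0].min()/2+vu[:,0].max()/2),.069),ray(c,vu.mean(0)[::-1],.069)] if len(vu) else '')
rep('top9',None,0);rep('w9',None,0)
# loupe
for t in('top0','w9'):
    c=load(t);P=cloud(c);im=c['im'].astype(int)
    reg=(P[...,0]>.4)&(P[...,0]<.65)&(P[...,1]>.2)&(P[...,1]<.38)
    if t=='w9': reg&=(V<230)&(U>200)&(U<300)
    dark=(im.max(-1)<60)&reg&(P[...,2]>.004)
    green=(im[...,1]>1.25*im[...,0])&(im[...,1]>im[...,2]*1.1)
    ob=reg&(P[...,2]>.008)&(P[...,2]<.03)
    n,l,s,ce=cv2.connectedComponentsWithStats(ob.astype(np.uint8));i=1+np.argmax(s[1:,4]);vu=np.argwhere(l==i)
    W=np.array([ray(c,(u,v),.016)[:2] for v,u in vu])
    top=W[W[:,0]>W[:,0].max()-.05]
    # brown handle
    br=reg&(im[...,0]>im[...,1]*1.3)&(im[...,0]>im[...,2]*1.3)&(im[...,0]>35)
    hb=np.array([ray(c,(u,v),.016)[:2] for v,u in np.argwhere(br)]);r=cv2.minAreaRect((hb*1000).astype(np.float32))
    print(t,'handle',np.round(r[0],1),np.round(r[1],1),round(r[2],1),'obj max x',W[:,0].max(),len(vu))
    cc,rr=cv2.minEnclosingCircle((W[W[:,0]>r[0][0]/1000+.045]*1000).astype(np.float32));print('circle',cc,rr)
```

```text
top9 3rd [534.8  80.4] [160.   22.3] 4.11 z 0.0696
top9 3rd [539.5   1. ] [160.   21.9] 4.16 z 0.0698
top9 2nd [577.3  44.1] [22.8 57.9] 3.78
top9 2nd [582.1 -21.2] [22.  29.1] 1.27
top9 2nd [572.  109.3] [22.  24.2] 1.85
top9 2nd [502.2 -26.5] [21.6 26.5] 1.26
top9 2nd [498.4  38.3] [21.6 55.3] 1.27
top9 2nd [493.3 104.3] [19.2 24.2] 1.26
top9 red 21 [array([0.57790415, 0.00513496, 0.069     ]), array([0.57824714, 0.00514299, 0.069     ])]
w9 3rd [532.1  85.5] [160.5  25.8] 4.3 z 0.0698
w9 3rd [537.2   6.7] [159.4  27.6] 4.24 z 0.0699
w9 2nd [530.7 109. ] [160.1  35.4] 4.07
w9 2nd [534.   37.7] [161.   55.4] 4.55
w9 2nd [580.9 -24.9] [22.9 16.4] 4.24
w9 2nd [502.  -30.8] [23.1 15.8] 8.56
w9 red 104 [array([0.57714641, 0.00620047, 0.069     ]), array([0.57694607, 0.00644097, 0.069     ])]
top0 handle [488.6 327.9] [14.2 74.3] 74.5 obj max x 0.6086879174485594 756
circle (571.58447265625, 307.7758483886719) 38.61690902709961
w9 handle [487.7 331.8] [15.2 76.2] 75.1 obj max x 0.6074424296465673 2756
circle (568.8101196289062, 310.0263366699219) 38.633304595947266
```

Run:
```python
from h import *
V,U=np.mgrid[0:400,0:640]
for t in('top0','w9'):
    c=load(t);P=cloud(c);im=c['im'].astype(int)
    reg=(P[...,0]>.4)&(P[...,0]<.65)&(P[...,1]>.2)&(P[...,1]<.38)
    if t=='w9': reg&=(V<230)&(U>200)&(U<300)
    ob=reg&(P[...,2]>.006)&(P[...,2]<.03)
    n,l,s,ce=cv2.connectedComponentsWithStats(ob.astype(np.uint8));i=1+np.argmax(s[1:,4])
    m=(l==i).astype(np.uint8);m=cv2.morphologyEx(m,cv2.MORPH_CLOSE,np.ones((5,5)))
    cn=max(cv2.findContours(m,cv2.RETR_EXTERNAL,cv2.CHAIN_APPROX_NONE)[0],key=len)[:,0]
    W=np.array([ray(c,q.astype(float),.016)[:2] for q in cn])
    a=np.radians(-15.2);X=np.array([np.cos(a),np.sin(a)]);Y=np.array([-X[1],X[0]])
    s_=W@X;k=s_>s_.max()-.052;w=W[k]
    A=np.c_[2*w,np.ones(len(w))];sol=np.linalg.lstsq(A,(w**2).sum(1),rcond=None)[0]
    print(t,'circle',sol[:2].round(4),'r',np.sqrt(sol[2]+sol[:2]@sol[:2]).round(4),'tail end dist',((W-sol[:2])@X).min().round(4))
    # handle centreline
    br=reg&(im[...,0]>im[...,1]*1.3)&(im[...,0]>im[...,2]*1.3)&(im[...,0]>35)
    hb=np.array([ray(c,(u,v),.016)[:2] for v,u in np.argwhere(br)])
    pc=np.linalg.svd(hb-hb.mean(0),full_matrices=False)[2][0]
    d=sol[:2]-hb.mean(0);print('dir pca',np.degrees(np.arctan2(pc[1],pc[0]))%180-180,'dir by lens',np.degrees(np.arctan2(d[1],d[0])),'handle ctr',hb.mean(0).round(4),np.linalg.norm(d))
    u=d/np.linalg.norm(d);print('grip',(sol[:2]-.085*u).round(4))
```

```text
top0 circle [0.5769 0.304 ] r 0.0319 tail end dist -0.13
dir pca -15.005362897352597 dir by lens -15.162953188852834 handle ctr [0.4888 0.3279] 0.0912184825684372
grip [0.4948 0.3263]
w9 circle [0.5756 0.3083] r 0.0313 tail end dist -0.1305
dir pca -15.216250995866545 dir by lens -14.941710125726269 handle ctr [0.4889 0.3315] 0.08979506199834189
grip [0.4935 0.3302]
```

```bash
python3 plan.py 0.4933 0.3290 0.13 -105.1
```

```text
t22.05 p [0.5228 0.232  0.2435] a -85.97 j [ 0.27  0.19  1.53 -0.    1.43  1.77] f [-0.8 -0.3 -0.2] w 0.503
turn 0.334 rad; then tool cm x -8.60 y 5.37 z 11.35
```

Emit:
apply_moves:
  deltas:
    - [-0.5,0,0,0,0.167]
    - [-0.8,0,0,0,0.167]
    - [-1,-2,1.3,0,0]
    - [-1,-3,1.9,2,0]
    - [-1,-2.6,1.6,3,0]
    - [-1,-1,0.6,3,0]
    - [-1,0,0,2.3,0]
    - [-1,0,0,1,0]
    - [-1,0,0,0,0]
    - [-1,0,0,0,0]

```text
time: 23.3
ee_pos: [0.4939, 0.3301, 0.1321]
orientation: [-0.608, 0.794, -0.0, 0.001]
ft_force: [0.2, 0.1, -0.3]
width: 1.002
```

```bash
python3 plan.py 0.4933 0.3290 0.0205 -105.1
python3 - <<'E'
from h import *
grab('wrist','w10')
c=load('w10');P=cloud(c);im=c['im'].astype(int)
reg=(P[...,2]<.03)&(P[...,0]>.4)&(P[...,0]<.65)&(P[...,1]>.2)&(P[...,1]<.42)
br=reg&(im[...,0]>im[...,1]*1.3)&(im[...,0]>im[...,2]*1.3)&(im[...,0]>35)
hb=np.array([ray(c,(u,v),.016)[:2] for v,u in np.argwhere(br)]);r=cv2.minAreaRect((hb*1000).astype(np.float32));print(np.round(r[0],1),np.round(r[1],1),r[2])
print(np.argwhere(br).min(0),np.argwhere(br).max(0))
E
```

```text
t23.30 p [0.4939 0.3301 0.1321] a -105.07 j [ 0.44  0.33  1.58 -0.    1.22  2.28] f [ 0.2  0.1 -0.3] w 1.002
turn 0.000 rad; then tool cm x 0.12 y 0.03 z 11.16
[479.9 334.8] [13.6 58.7] 74.49060821533203
[185 308] [244 322]
```

View pics/w10.png

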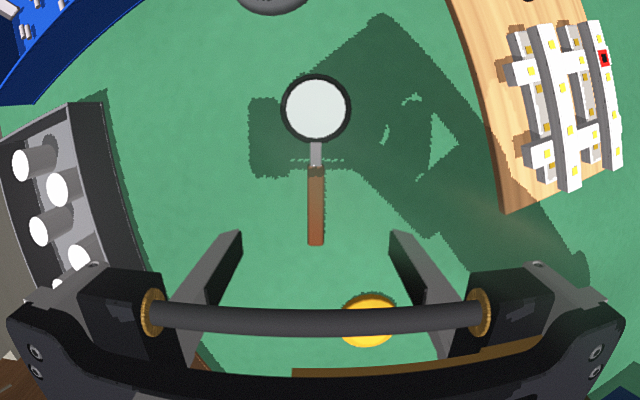

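Emit:
apply_moves:
  deltas:
    - [-1,0.1,0,2.5,0]
    - [-1,0,0,2.5,0]
    - [-1,0,0,2.4,0]
    - [-1,0,0,1.8,0]
    - [-1,0,0,1.2,0]
    - [-1,0,0,0.65,0]
    - [0,0,0,0,0]
    - [0.8,0,0,0,0]
    - [1,0,0,0,0]
    - [1,0,0,0,0]
  newtons: 50

```text
time: 24.6
ee_pos: [0.4928, 0.3294, 0.0207]
orientation: [-0.609, 0.793, -0.0, 0.0]
ft_force: [0.0, 0.1, -0.2]
width: 0.613
```

Emit:
apply_moves:
  deltas:
    - [1,0,0,0,0]
    - [1,0,0,0,0]
    - [1,0,0,0,0]
    - [1,0,0,0,0]
    - [1,0,0,0,0]
    - [1,0,0,0,0]
    - [1,0,0,0,0]
    - [1,0,0,0,0]
    - [1,0,0,0,0]
    - [1,0,0,0,0]
  newtons: 50

```text
time: 25.85
ee_pos: [0.4925, 0.3292, 0.0202]
orientation: [-0.609, 0.793, 0.0, -0.0]
ft_force: [-0.1, 0.6, -0.8]
width: 0.164
```

```bash
python3 plan.py 0.4933 0.3290 0.0205 -105.1
python3 - <<'E'
from h import *
grab('wrist','w11')
E
```

```text
t25.85 p [0.4925 0.3292 0.0202] a -105.02 j [0.44 0.48 1.64 0.   1.02 2.28] f [-0.1  0.6 -0.8] w 0.164
turn 0.001 rad; then tool cm x -0.00 y -0.08 z -0.03
```

View pics/w11.png

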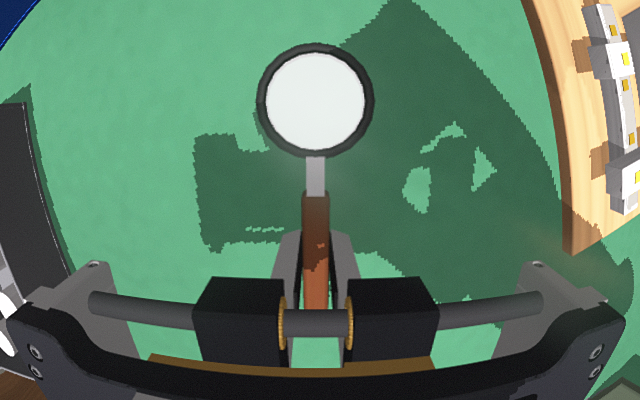

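Emit:
apply_moves:
  deltas:
    - [1,0,0,-0.5,0]
    - [1,0,0,-1,0]
    - [1,0,0,-2,0]
    - [1,0,0,-3,0]
    - [1,0,0,-4,0]
    - [1,0,0,-4,0]
    - [1,0,0,-3,0]
    - [1,0,0,-1.5,0]
    - [1,0,0,0,-0.1]
    - [1,0,0,0,-0.1]

```text
time: 27.15
ee_pos: [0.4922, 0.329, 0.2106]
orientation: [-0.686, 0.728, 0.0, -0.0]
ft_force: [-0.5, -1.1, -0.3]
width: 0.164
```

```bash
python3 plan.py 0.4932 0.0004 0.21 -85.9
python3 - <<'E'
from h import *
grab('wrist','w12')
E
```

```text
t27.15 p [0.4922 0.329  0.2106] a -93.38 j [0.44 0.25 1.51 0.   1.37 2.07] f [-0.5 -1.1 -0.3] w 0.164
turn -0.131 rad; then tool cm x 32.79 y 2.25 z 0.06
```

View pics/w12.png

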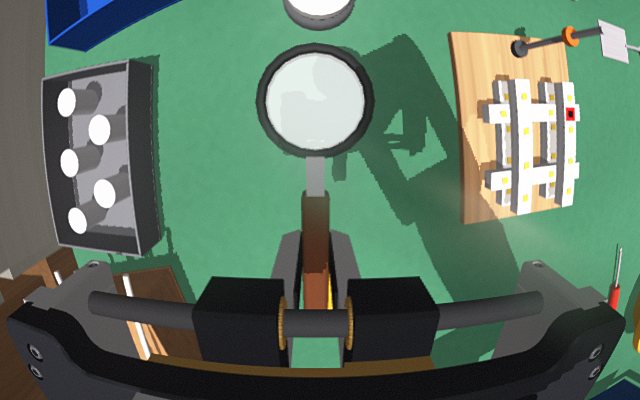

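The loupe ring is at the same pixels as before the lift (258–373 × 43–157), so it isn't drooping. Carrying it over to the tower.

Emit:
apply_moves:
  deltas:
    - [1,0,0,0,-0.066]
    - [1,0,0,0,-0.066]
    - [1,2,0.1,0,0]
    - [1,4.5,0.3,0,0]
    - [1,5.5,0.4,0,0]
    - [1,5.5,0.4,0,0]
    - [1,5.5,0.4,0,0]
    - [1,5,0.35,0,0]
    - [1,3.5,0.2,0,0]
    - [1,1.3,0.1,0,0]

```text
time: 28.45
ee_pos: [0.4922, -0.002, 0.2102]
orientation: [0.73, -0.684, -0.0, 0.0]
ft_force: [-0.9, 0.5, -1.0]
width: 0.164
```

```bash
python3 plan.py 0.4932 0.0004 0.1315 -85.9
python3 - <<'E'
from h import *
grab('wrist','w13')
E
```

```text
t28.45 p [ 0.4922 -0.002   0.2102] a -86.28 j [-0.18  0.04  1.76 -0.    1.34  1.33] f [-0.9  0.5 -1. ] w 0.164
turn -0.007 rad; then tool cm x -0.23 y -0.12 z 7.87
```

View pics/w13.png

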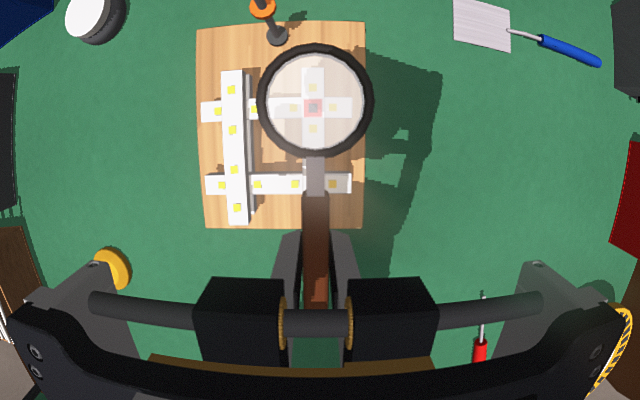

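Emit:
apply_moves:
  deltas:
    - [1,-0.2,-0.1,1,-0.007]
    - [1,0,0,1.5,0]
    - [1,0,0,1.5,0]
    - [1,0,0,1.2,0]
    - [1,0,0,0.8,0]
    - [1,0,0,0.5,0]
    - [1,0,0,0,0]
    - [1,0,0,0,0]
    - [1,0,0,0,0]
    - [1,0,0,0,0]

```text
time: 29.75
ee_pos: [0.4941, 0.0024, 0.1456]
orientation: [0.734, -0.679, 0.0, -0.0]
ft_force: [-0.2, 0.7, -1.0]
width: 0.165
```

```bash
python3 plan.py 0.4932 0.0004 0.1315 -85.9
python3 - <<'E'
from h import *
from plan import state
print(state()[1:]);grab('wrist','w14');print(state()[1:]);grab('side','side14')
a=cv2.imread('pics/side14.png')[140:270,250:430]; cv2.imwrite('pics/s14.png',cv2.resize(a,None,fx=4.4,fy=4.4,interpolation=cv2.INTER_CUBIC))
for t in('side0','side3','side9','side14'):
    c=load(t);hsv=cv2.cvtColor(c['im'],cv2.COLOR_RGB2HSV);o=(hsv[...,0]>5)&(hsv[...,0]<18)&(hsv[...,1]>165)&(hsv[...,2]>120);o[:,:280]=0;o[:,310:]=0;o[:175]=0;o[200:]=0
    vu=np.argwhere(o)
    if len(vu):
        print(t,len(vu),vu.min(0),vu.max(0),vu.mean(0))
    print([proj(c,[.6607,.0517,z]).round(2).tolist() for z in(.115,.1193,.123)])
E
```

```text
t29.75 p [0.4941 0.0024 0.1456] a -85.60 j [-0.17  0.12  1.82 -0.    1.21  1.32] f [-0.2  0.7 -1. ] w 0.165
turn 0.005 rad; then tool cm x 0.20 y 0.10 z 1.41
(array([0.49405958, 0.00243005, 0.1456153 ]), np.float64(-85.60417632823814))
(array([0.49397968, 0.00244368, 0.1455197 ]), np.float64(-85.6044199700733))
side0 17 [189 291] [192 296] [190.64705882 293.58823529]
[[293.59, 191.89], [293.49, 190.76], [293.42, 189.79]]
side3 18 [189 291] [192 296] [190.72222222 293.44444444]
[[293.59, 191.89], [293.49, 190.76], [293.42, 189.79]]
[[293.59, 191.89], [293.49, 190.76], [293.42, 189.79]]
side14 18 [189 291] [192 296] [190.72222222 293.44444444]
[[293.59, 191.89], [293.49, 190.76], [293.42, 189.79]]
```

View pics/w14.png

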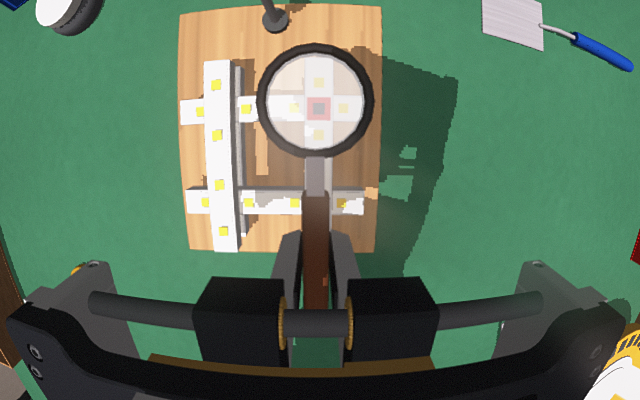

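View pics/s14.png

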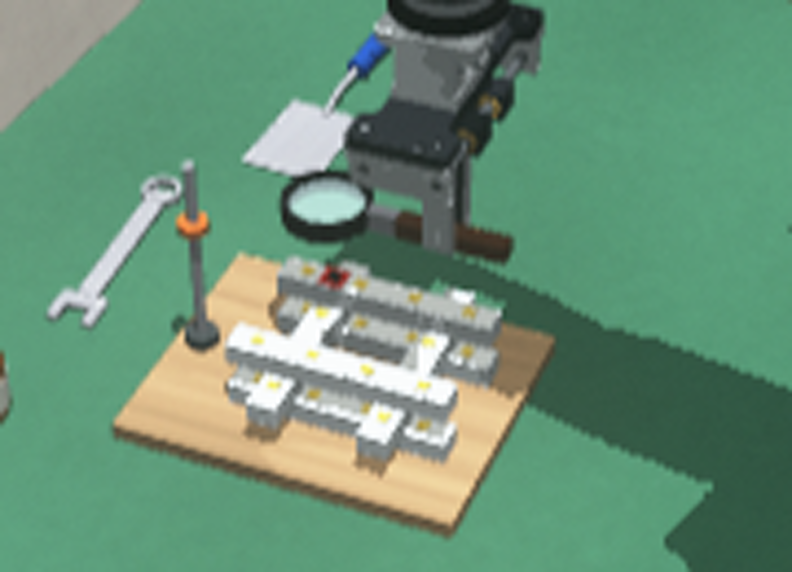

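```bash
cat > lens.py <<'E'
from h import *
def run(tag,tcp,zl):
    c=load(tag);im=c['im'].astype(int);P=cloud(c)
    dark=((im.max(-1)<70)).astype(np.uint8);dark[:38]=0;dark[165:]=0;dark[:,:250]=0;dark[:,382:]=0
    # ring: near by depth
    ring=dark*((P[...,2]>zl-.012)&(P[...,2]<zl+.02)).astype(np.uint8)
    cn=max(cv2.findContours(ring,cv2.RETR_EXTERNAL,cv2.CHAIN_APPROX_NONE)[0],key=len)[:,0].astype(float)
    W=np.array([ray(c,q,zl+.008) for q in cn])[:,:2]
    k=cn[:,1]<150;w=W[k]
    A=np.c_[2*w,np.ones(len(w))];s=np.linalg.lstsq(A,(w**2).sum(1),rcond=None)[0];r=np.sqrt(s[2]+s[:2]@s[:2])
    print('ring ctr',s[:2].round(4),'r',r.round(4),'ringpx',cn.min(0),cn.max(0),'ring z by rows far/near',[np.median(P[...,2][(ring>0)&m]).round(4) for m in ((np.arange(400)[:,None]<65)&np.ones((1,640),bool),(np.arange(400)[:,None]>135)&np.ones((1,640),bool))],'L/R',[np.median(P[...,2][(ring>0)&m]).round(4) for m in ((np.arange(640)[None,:]<270)&np.ones((400,1),bool),(np.arange(640)[None,:]>362)&np.ones((400,1),bool))])
    d=s[:2]-np.array(tcp[:2]);print('rel tcp',np.linalg.norm(d).round(4),np.degrees(np.arctan2(d[1],d[0])).round(2))
    rr=((im[...,0]-im[...,1]>25)&(im[...,0]-im[...,2]>25)).astype(np.uint8);rr[:60]=0;rr[145:]=0;rr[:,:280]=0;rr[:,352:]=0
    n,l,st,ce=cv2.connectedComponentsWithStats(rr);i=1+np.argmax(st[1:,4]);print('red',st[i],ce[i],'bbox ctr LED',ray(c,(st[i,0]+st[i,2]/2-.5,st[i,1]+st[i,3]/2-.5),.069))
E
python3 -c "
import lens
lens.run('w14',(.4940,.0024),.1334)"
```

```text
ring ctr [0.5799 0.0102] r 0.0287 ringpx [256.  43.] [374. 155.] ring z by rows far/near [np.float64(0.1416), np.float64(0.1417)] L/R [np.float64(0.1415), np.float64(0.1416)]
rel tcp 0.0863 5.19
red [307  97  24  24 397] [318.18639798 107.91183879] bbox ctr LED [0.5770765 0.0072867 0.069    ]
```

```bash
sed -i "s/    print('ring ctr'/    mc,mr=cv2.minEnclosingCircle((W*1000).astype(np.float32));print('enclosing',np.round(mc,1),mr);s[:2]=np.array(mc)\/1000\n    print('ring ctr'/" lens.py; python3 -c "
import lens
lens.run('w14',(.4940,.0024),.1331)
lens.run('w13',(.4922,-.0020),.1977)"; python3 plan.py 0.4932 0.0004 0.1315 -85.9
```

```text
enclosing [579.6  10.1] 31.37940788269043
ring ctr [0.5796 0.0101] r 0.0288 ringpx [256.  43.] [374. 155.] ring z by rows far/near [np.float64(0.1416), np.float64(0.1417)] L/R [np.float64(0.1415), np.float64(0.1416)]
rel tcp 0.0859 5.18
red [307  97  24  24 397] [318.18639798 107.91183879] bbox ctr LED [0.5770765 0.0072867 0.069    ]
enclosing [578.1   4.6] 31.516887664794922
ring ctr [0.5781 0.0046] r 0.0285 ringpx [258.  43.] [374. 155.] ring z by rows far/near [np.float64(0.2061), np.float64(0.2063)] L/R [np.float64(0.2059), np.float64(0.2061)]
rel tcp 0.0861 4.37
red [304  99  18  18 240] [312.54583333 107.59166667] bbox ctr LED [0.57735262 0.00702629 0.069     ]
t29.85 p [0.4939 0.0025 0.1454] a -85.60 j [-0.17  0.12  1.82 -0.    1.21  1.32] f [-0.6  0.6 -1.9] w 0.163
turn 0.005 rad; then tool cm x 0.20 y 0.09 z 1.39
```

The loupe is level: ring height is 0.1415–0.1417 m all round. The lens needs about −2 mm in x, −2.6 mm in y and −14 mm in z.

Emit:
apply_moves:
  deltas:
    - [1,0.12,0.11,0.5,0]
    - [1,0.12,0.11,0.4,0]
    - [1,0,0,0.3,0]
    - [1,0,0,0.2,0]
    - [1,0,0,0,0]
    - [1,0,0,0,0]
    - [1,0,0,0,0]
    - [1,0,0,0,0]
    - [1,0,0,0,0]
    - [1,0,0,0,0]

```text
time: 31.1
ee_pos: [0.4918, -0.0, 0.1313]
orientation: [0.734, -0.679, 0.0, -0.0]
ft_force: [0.2, -0.1, -0.2]
width: 0.165
```

```bash
python3 plan.py 0.4920 -0.0002 0.1316 -85.6
python3 - <<'E'
from h import *
from plan import state
p=state()[1];grab('wrist','w15');grab('side','side15');grab('top','top15');print(p,state()[1])
import lens
lens.run('w15',p,.1193)
a=cv2.imread('pics/side15.png')[140:270,250:430]; cv2.imwrite('pics/s15.png',cv2.resize(a,None,fx=4.4,fy=4.4,interpolation=cv2.INTER_CUBIC))
E
```

```text
t31.10 p [ 0.4918 -0.      0.1313] a -85.60 j [-0.18  0.13  1.84  0.    1.17  1.32] f [ 0.2 -0.1 -0.2] w 0.165
turn 0.000 rad; then tool cm x 0.02 y -0.02 z -0.03
[ 4.91829962e-01 -4.91035174e-05  1.31257381e-01] [ 4.91837999e-01 -7.47313433e-05  1.31268157e-01]
enclosing [577.3   7.7] 31.268712997436523
ring ctr [0.5773 0.0077] r 0.0286 ringpx [256.  43.] [374. 156.] ring z by rows far/near [np.float64(0.1271), np.float64(0.1273)] L/R [np.float64(0.127), np.float64(0.1272)]
rel tcp 0.0858 5.16
red [303  92  26  25 462] [314.99134199 103.94155844] bbox ctr LED [0.57749804 0.007322   0.069     ]
```

View pics/w15.png

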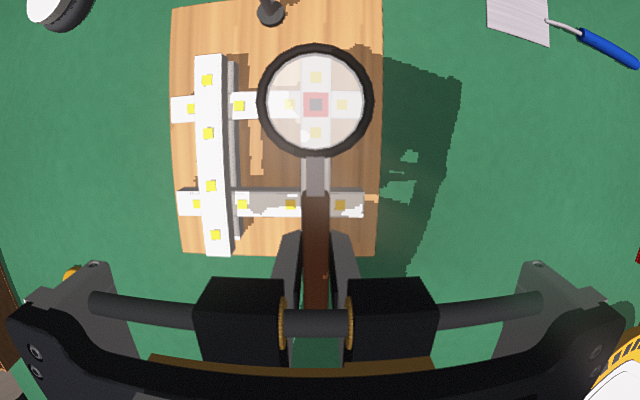

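View pics/s15.png

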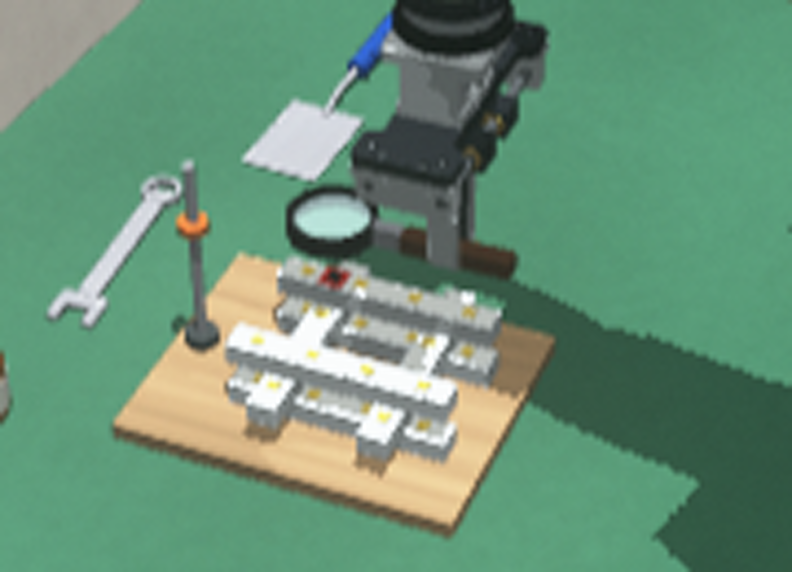

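View pics/top15.png

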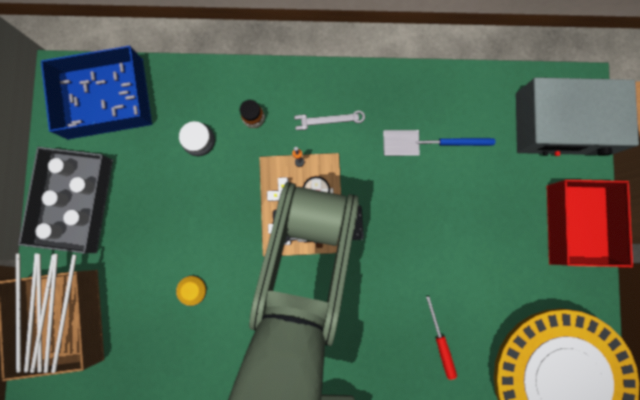

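Run:
```python
from h import *
for t in('w3','w4','w5','w8','w9','w12','top0','top9','side9'):
    c=load(t);P=cloud(c);hsv=cv2.cvtColor(c['im'],cv2.COLOR_RGB2HSV)
    o=(hsv[...,0]>5)&(hsv[...,0]<18)&(hsv[...,1]>150)&(hsv[...,2]>140)&(abs(P[...,0]-.66)<.03)&(abs(P[...,1]-.05)<.03)&(P[...,2]>.1)
    z=P[...,2][o]
    if len(z)>5: h,e=np.histogram(z,bins=np.arange(.112,.13,.001)); print(t,len(z),np.percentile(z,[10,25,50,75,90]).round(4), h, 'V',np.median(hsv[...,2][o]))
```

```text
w3 764 [0.123  0.1234 0.124  0.1245 0.125 ] [  0   0   0   0   1   0   0   0   0   5  75 296 310  60   3   0   1] V 243.0
w4 891 [0.1231 0.1235 0.124  0.1244 0.1249] [  0   0   0   0   0   0   0   0   1   3  56 382 381  64   2   0   0] V 242.0
w5 355 [0.123  0.1235 0.1239 0.1245 0.1249] [  0   0   0   0   0   0   0   0   0   0  30 163 135  19   0   1   0] V 183.0
w8 897 [0.123  0.1234 0.1239 0.1245 0.1249] [  0   0   0   0   0   1   1   1   0   5  78 389 347  63   0   0   0] V 243.0
w9 199 [0.1231 0.1237 0.1241 0.1246 0.125 ] [ 0  0  0  0  1  0  0  0  2  2 11 75 83 19  5  0  0] V 252.0
w12 148 [0.1231 0.1236 0.1242 0.1248 0.1253] [ 0  0  0  0  0  0  0  0  1  3  9 44 63 20  4  0  0] V 255.0
top0 47 [0.1218 0.1226 0.1244 0.1257 0.1271] [ 0  0  0  0  0  0  0  0  1  6  6 10  5  9  5  3  1] V 193.0
top9 47 [0.1218 0.123  0.1242 0.1255 0.1268] [ 0  0  0  0  0  0  0  0  2  4  7  9 10  5  5  3  0] V 203.0
```

Emit:
apply_moves:
  deltas:
    - [1,0,0,-0.04,0]
    - [1,0,0,-0.03,0]
    - [1,0,0,0,0]
    - [1,0,0,0,0]
    - [1,0,0,0,0]
    - [1,0,0,0,0]
    - [1,0,0,0,0]
    - [1,0,0,0,0]
    - [1,0,0,0,0]
    - [1,0,0,0,0]

```text
time: 32.5
ee_pos: [0.4918, -0.0001, 0.1319]
orientation: [0.734, -0.679, -0.0, -0.0]
ft_force: [-0.3, -0.4, -1.1]
width: 0.168
```

Run:
```python
from h import *
from plan import state
import lens
o,p,a=state();grab('wrist','w16');print(p,a,o['qd'].round(4),o['ft_force'].round(1),o['width'],o['time'])
lens.run('w16',p,.1199)
from rig import hand_in
print(hand_in())
```

```text
[ 4.91817001e-01 -6.45745030e-05  1.31944289e-01] -85.60257872554249 [-0.0011  0.0002 -0.0029  0.0007  0.      0.0002] [-0.3 -0.4 -1.1] 0.1678138353624818 32.5
enclosing [577.3   7.6] 31.27632713317871
ring ctr [0.5773 0.0076] r 0.0286 ringpx [257.  43.] [374. 156.] ring z by rows far/near [np.float64(0.1278), np.float64(0.1281)] L/R [np.float64(0.1277), np.float64(0.1279)]
rel tcp 0.0858 5.15
red [303  92  25  25 441] [315.22902494 104.33333333] bbox ctr LED [0.5774839  0.00767684 0.069     ]
the job is handed in; nothing more can be done
None
```

I set both lamp bars down face up as the third layer and handed the job in at about 32.5 s, with the arm still holding the loupe over the black LED.

- **Bars:** both lie crosswise on the second layer. The plain bar (left slot) is within about 0.2 mm of straight above the bottom pair, and the marked bar (right slot) within about 1 mm, in the top camera. The tower read unmoved (up to about 1 mm) in that camera, and I released both bars in light contact (5–9 N at most).
- **Loupe:** it is gripped by its handle at 50 N and the arm is still. The ring height is the same all round to about 0.4 mm, so it is level. In the wrist camera the lens centre sits within about 0.3 mm of the LED.
- **Height:** the lens middle is within about 0.5 mm of the collar's middle, measured with the same wrist camera. By the arm's own reading it is about 119.7 mm, against about 119.5 mm for the collar.
- **Clearance:** in the last pictures the loupe touched nothing, and the collar and the other things on the bench looked unmoved.

**Where checks disagreed:**
- At the tower, the top camera was about 2.6 mm off in y and 1.5 mm off in x from the wrist camera and the arm. The side camera showed almost no offset. I used the arm and wrist reading.
- The first lens height came out about 0.7 mm low, so I raised the loupe by that much before handing in.

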